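# Clear the bench after relamping the machines

### The arm

A 7-joint arm with a two-finger parallel gripper is mounted at the origin on the work surface. World frame = base frame: x ahead of the robot, y to its left, z up, the work surface at z = 0. Lengths are in m, angles in rad, forces in N, time in s.
With the tool pointing down it reaches from about 0.425 to 0.875 m from the base axis. Payload 4.7 kg.
Tool frame: the origin (TCP) lies at the very end of the fingers, on their centre line; the grasp point (between the pads) lies behind it (ctrl.tcp_to_grasp is the z of the grasp point in the tool frame, in m); z points along the fingers, y is the line along which they close (so a half turn about z gives the same grasp; the last joint's range is limited). The gripper opens to 87 mm and grips with 3 to 60 N. Pads are 19 mm wide; open, the fingers measure 117 mm over their backs; the gripper's body (75 mm by 190 mm) begins 51 mm behind the grasp point.
Start: joints at [1.304, 0.321, -0.07, 1.45, 0.023, 1.371, -0.057], TCP at [0.18, -0.625, 0.223] pointing down, gripper open.
Joint ranges: [-2.86, 2.86], [-0.3, 2.09], [-1.38, 1.24], [0.06, 2.45], [-1.56, 4.7], [0.09, 2.05], [-2.69, 2.69]. Speed limits (rad/s): [2.57, 2.57, 3.14, 3.14, 3.14, 3.14, 3.14].

### API

Orientations are given as a rotation vector (axis times angle).
In Python, from bench import ctrl gives the robot as it stands.
- The arm moves only by the tool step_arm, never from a script. Its argument "targets" is a list of rows, each a list of 7 numbers: the shift along the world's x, y, z in cm, then the turn, a rotation vector about the world's x, y, z in degrees, then the opening, from 0 (shut) to 1 (fully open). A call has exactly 5 rows; each row shifts and turns the commanded pose from where the row before left it; what a row does not reach is not made up. A row lasts 1/12 s, in which the tool goes at most 41.7 mm and 7.16 degrees, less where a joint would pass 70% of its speed; a pose out of reach is approached as far as the arm can. A call with a gripper value outside its range is refused whole. The fingers move at their own pace and stop on an object; "force" is the grip in N (left out, the last holds). Time passes only in rows, so rows that do not move let the fingers close, or fill a call up. It gives the time, the measured TCP pose, the force, the opening and the grip force at its end, in the units of the state.
- ctrl.get_state(): the state, without advancing time (a new reading comes with each control period).
- ctrl.get_image(name): name is "side" or "top"; returns (picture, depth): 384x512x3 uint8, red, green, blue; 384x512 float32, m along the optical axis (not along the pixel's ray), 0 where there is no reading.
- ctrl.camera_params(name): a dict with "intrinsics" (3x3 intrinsics, pixels), "distortion" ([k1, k2, p1, p2, k3] as OpenCV has them; the pictures are not rectified), "rvec" (rotation vector, rad) and "tvec" (3), from world to camera coordinates, as OpenCV has them. Camera axes: x right, y down, z forward; pixel columns grow to the right and rows downward; lengths in m; the calibration is good to about 2 mm. A picture is of the moment at which its call begins. camera_params takes no time and is no camera call.
- ctrl.close_job(): hands the job in; it is judged then, once.
The state is a dict: "time": time; "joint_positions": joint angles; "qd": joint speeds; "joint_torque": joint torques, N m; "position": TCP position; "tool_rot": TCP orientation; "ft_force": force on the tool from outside, world axes, zero at the start; "torque": the same for the moment, N m; "grip_width": opening from 0.0 (shut) to 1.0 (fully open); "grip_force": force on a finger pad.
Only numpy, scipy, OpenCV 4.12 (cv2) and the standard library are available. Lean on these libraries where they do the work, as an engineer would, in place of code of your own. Each camera call takes 0.05 s, during which the arm holds its last target. There are 200 camera calls.

### The job

After changing the lamps, put the bench in order: set every glass bulb, cap up, into a dimpled pocket of the grey tray, a pocket each, gripping it lightly and setting it down gently because the thin glass breaks if squeezed, knocked or dropped; and put the screwdriver, the ceramic lampholder and the steel bracket into the dark bin. Only when all of that is put away, push the isolator lever fully over to on. Leave the heel block, hammer and glue jar where they are.

Things in the scene. Friction and masses are not known exactly. Their poses are not given: they have to be found in the camera images.
- tray: grey dimpled bulb tray, fixed, 170 x 250 x 20 mm (x, y, z of its own frame); origin at the centre of its underside; six round pockets in 2 rows (x) of 3 (y), 80 mm apart both ways, each 45 mm wide and 14 mm deep
- tray_hole0 (a point): centre of a tray pocket's mouth, level with the tray's top face (20 mm above the bench). A seated bulb's globe centre is 23 mm above this point
- tray_hole1 (a point): centre of a tray pocket's mouth, level with the tray's top face (20 mm above the bench). A seated bulb's globe centre is 23 mm above this point
- tray_hole2 (a point): centre of a tray pocket's mouth, level with the tray's top face (20 mm above the bench). A seated bulb's globe centre is 23 mm above this point
- tray_hole3 (a point): centre of a tray pocket's mouth, level with the tray's top face (20 mm above the bench). A seated bulb's globe centre is 23 mm above this point
- tray_hole4 (a point): centre of a tray pocket's mouth, level with the tray's top face (20 mm above the bench). A seated bulb's globe centre is 23 mm above this point
- tray_hole5 (a point): centre of a tray pocket's mouth, level with the tray's top face (20 mm above the bench). A seated bulb's globe centre is 23 mm above this point
- bulb0: glass bulb, 60 g, 98 mm high, cap up (its z): frosted globe 64 mm wide, origin at its centre; round metal cap 28 mm wide, 36 to 64 mm above the origin: grip there, best at 54 mm, 7 N is ample. Starts globe down on a fixed cork ring (16 mm high), origin 37 mm above the bench; rings may be empty. Breaks at 30 N (both fingers added) or a 10 mm drop. None if absent
- bulb1: glass bulb, 60 g, 98 mm high, cap up (its z): frosted globe 64 mm wide, origin at its centre; round metal cap 28 mm wide, 36 to 64 mm above the origin: grip there, best at 54 mm, 7 N is ample. Starts globe down on a fixed cork ring (16 mm high), origin 37 mm above the bench; rings may be empty. Breaks at 30 N (both fingers added) or a 10 mm drop. None if absent
- bulb2: glass bulb, 60 g, 98 mm high, cap up (its z): frosted globe 64 mm wide, origin at its centre; round metal cap 28 mm wide, 36 to 64 mm above the origin: grip there, best at 54 mm, 7 N is ample. Starts globe down on a fixed cork ring (16 mm high), origin 37 mm above the bench; rings may be empty. Breaks at 30 N (both fingers added) or a 10 mm drop. None if absent
- bulb3: glass bulb, 60 g, 98 mm high, cap up (its z): frosted globe 64 mm wide, origin at its centre; round metal cap 28 mm wide, 36 to 64 mm above the origin: grip there, best at 54 mm, 7 N is ample. Starts globe down on a fixed cork ring (16 mm high), origin 37 mm above the bench; rings may be empty. Breaks at 30 N (both fingers added) or a 10 mm drop. None if absent
- bin_in (a point): centre of the inner floor of the fixed dark steel open bin, 180 x 220 x 60 mm outside (x, y, z of this frame), 5 mm walls and floor; this point is 5 mm above the bench
- screwdriver: screwdriver lying flat on the bench, 160 mm long along its own x, about 90 g: flat-sided black handle, 80 mm long (x), 26 mm wide (y) and 24 mm high (z), towards -x, thin blade towards +x; origin at the middle of its length, level with the handle's underside
- screwdriver_grip (a point): on the screwdriver's axis (12 mm above its underside), near the middle of its handle (32 mm to -x of the body origin): the grip point
- lampholder: white ceramic lampholder, an upright cylinder of 48 mm diameter and 62 mm height, about 180 g; origin at the centre of its underside, z up along it
- bracket: steel tee bracket, about 250 g: base plate 100 x 45 x 6 mm (x, y, z) lying flat and along its middle an upright web 100 mm long (x), 8 mm thick (y), whose top is 50 mm above the underside; origin at the centre of the underside. Grip the web across y
- switch (a joint): angle (rad) of the isolator lever: 0 (to about 0.15 at the start) is off, leaning 0.5 rad from upright towards -x of the switch's block; 1.0 is fully on, leaning 0.5 rad towards +x. It stays where it is left, and a push of 1 to 2 N at its knob moves it
- switch_tip (a point): centre of the lever's black round knob, 26 mm diameter, 80 mm from the lever's pivot
- switch_base: fixed grey block of the isolator switch, 70 x 50 x 25 mm; origin at the centre of its underside; its x axis is the direction in which the lever is pushed on; the lever's pivot is 22 mm above the origin
- heel_block: bystander: dark steel heel block, 100 mm wide at the foot and 88 mm high; origin at its underside
- hammer: bystander: hammer with wooden handle, 260 mm long, lying on the bench along its own x; origin at the middle of its underside
- glue_jar: bystander: jar of 70 mm diameter and 90 mm height; origin at its underside
There are look-alikes about, which are no part of the job. What is shaped like the bracket but orange or red is not meant.

How it is judged:
On the way, in this order (a step that is already met when the one before it is completed fails the run):
1. every bulb present is seated cap up in a tray pocket and released, and the screwdriver, lampholder and bracket are in the bin (((horizontal distance between bulb0 and tray_hole0 below 0.007 m and z of bulb0 in the frame of tray_hole0 between 0.015 and 0.028 m) or (horizontal distance between bulb0 and tray_hole1 below 0.007 m and z of bulb0 in the frame of tray_hole1 between 0.015 and 0.028 m) or (horizontal distance between bulb0 and tray_hole2 below 0.007 m and z of bulb0 in the frame of tray_hole2 between 0.015 and 0.028 m) or (horizontal distance between bulb0 and tray_hole3 below 0.007 m and z of bulb0 in the frame of tray_hole3 between 0.015 and 0.028 m) or (horizontal distance between bulb0 and tray_hole4 below 0.007 m and z of bulb0 in the frame of tray_hole4 between 0.015 and 0.028 m) or (horizontal distance between bulb0 and tray_hole5 below 0.007 m and z of bulb0 in the frame of tray_hole5 between 0.015 and 0.028 m)) and angle between each of bulb0, bulb1, bulb2, bulb3's own z axis and vertical below 0.4 rad and contact force between each of bulb0, bulb1, bulb2, bulb3, screwdriver, lampholder, bracket and the fingers below 0.05 N and ((horizontal distance between bulb1 and tray_hole0 below 0.007 m and z of bulb1 in the frame of tray_hole0 between 0.015 and 0.028 m) or (horizontal distance between bulb1 and tray_hole1 below 0.007 m and z of bulb1 in the frame of tray_hole1 between 0.015 and 0.028 m) or (horizontal distance between bulb1 and tray_hole2 below 0.007 m and z of bulb1 in the frame of tray_hole2 between 0.015 and 0.028 m) or (horizontal distance between bulb1 and tray_hole3 below 0.007 m and z of bulb1 in the frame of tray_hole3 between 0.015 and 0.028 m) or (horizontal distance between bulb1 and tray_hole4 below 0.007 m and z of bulb1 in the frame of tray_hole4 between 0.015 and 0.028 m) or (horizontal distance between bulb1 and tray_hole5 below 0.007 m and z of bulb1 in the frame of tray_hole5 between 0.015 and 0.028 m)) and ((horizontal distance between bulb2 and tray_hole0 below 0.007 m and z of bulb2 in the frame of tray_hole0 between 0.015 and 0.028 m) or (horizontal distance between bulb2 and tray_hole1 below 0.007 m and z of bulb2 in the frame of tray_hole1 between 0.015 and 0.028 m) or (horizontal distance between bulb2 and tray_hole2 below 0.007 m and z of bulb2 in the frame of tray_hole2 between 0.015 and 0.028 m) or (horizontal distance between bulb2 and tray_hole3 below 0.007 m and z of bulb2 in the frame of tray_hole3 between 0.015 and 0.028 m) or (horizontal distance between bulb2 and tray_hole4 below 0.007 m and z of bulb2 in the frame of tray_hole4 between 0.015 and 0.028 m) or (horizontal distance between bulb2 and tray_hole5 below 0.007 m and z of bulb2 in the frame of tray_hole5 between 0.015 and 0.028 m)) and ((horizontal distance between bulb3 and tray_hole0 below 0.007 m and z of bulb3 in the frame of tray_hole0 between 0.015 and 0.028 m) or (horizontal distance between bulb3 and tray_hole1 below 0.007 m and z of bulb3 in the frame of tray_hole1 between 0.015 and 0.028 m) or (horizontal distance between bulb3 and tray_hole2 below 0.007 m and z of bulb3 in the frame of tray_hole2 between 0.015 and 0.028 m) or (horizontal distance between bulb3 and tray_hole3 below 0.007 m and z of bulb3 in the frame of tray_hole3 between 0.015 and 0.028 m) or (horizontal distance between bulb3 and tray_hole4 below 0.007 m and z of bulb3 in the frame of tray_hole4 between 0.015 and 0.028 m) or (horizontal distance between bulb3 and tray_hole5 below 0.007 m and z of bulb3 in the frame of tray_hole5 between 0.015 and 0.028 m)) and x of screwdriver in the frame of bin_in between -0.085 and 0.085 m and y of screwdriver in the frame of bin_in between -0.105 and 0.105 m and z of screwdriver in the frame of bin_in between -0.01 and 0.045 m and x of lampholder in the frame of bin_in between -0.085 and 0.085 m and y of lampholder in the frame of bin_in between -0.105 and 0.105 m and z of lampholder in the frame of bin_in between -0.01 and 0.045 m and x of bracket in the frame of bin_in between -0.085 and 0.085 m and y of bracket in the frame of bin_in between -0.105 and 0.105 m and z of bracket in the frame of bin_in between -0.01 and 0.045 m), for 0.2 s.
2. the isolator lever is pushed over to on (value of joint switch above 0.9 rad), for 0.2 s.
At the end, for the whole second after the job is handed in: Each bulb: globe centre within 7 mm sideways of a pocket centre, 15 to 28 mm above its mouth, within 0.4 rad of upright. Screwdriver, lampholder, bracket: origins within the bin's walls, under 45 mm above its floor. All released and at rest. Lever over 0.9 rad (all of step 1 and linear speed of each of bulb0, bulb1, bulb2, bulb3, screwdriver, lampholder, bracket below 0.03 m/s and value of joint switch above 0.9 rad); the robot touches nothing.
It fails at once if anything presses on a bulb with more than 30 N: it breaks (contact force between any of bulb0, bulb1, bulb2, bulb3 and anything else above 30 N).
It fails at once if a bulb is dropped: it moves faster than 0.45 m/s (a fall of 10 mm) out of the fingers ((linear speed of bulb0 above 0.45 m/s and contact force between bulb0 and the fingers below 0.02 N) or (linear speed of bulb1 above 0.45 m/s and contact force between bulb1 and the fingers below 0.02 N) or (linear speed of bulb2 above 0.45 m/s and contact force between bulb2 and the fingers below 0.02 N) or (linear speed of bulb3 above 0.45 m/s and contact force between bulb3 and the fingers below 0.02 N)).
It fails at once if the heel block, the hammer or the glue jar is moved more than 30 mm (distance of any of heel_block, hammer, glue_jar from where it was at the start of the episode above 0.03 m).
Of bulb0, bulb1, bulb2, bulb3 only 2 to 4 are there at a start; the rules pass over those that are not, and their reading is None.
At some moment in a run one of screwdriver, lampholder, bracket may be knocked a few centimetres aside while the robot is not near it.
It also fails if it takes over 210 s, if anything falls off the work surface, if the arm or the gripper's body presses on something with over 40 N, if the wrist force passes 120 N, or if a joint passes its speed limit or range.

## Working session

There is one attempt and no reset: what is moved stays moved. The work goes in short steps, Python scripts to look and compute and a tool call to move; the robot and the scene stay as the last step left them, time stands still between calls to the robot, and variables do not carry over. Pictures are saved under pics/ and viewed, at most 14 in all, crops included, and the job is handed in when it is done.

Besides the shell and the picture viewer there is one more tool, called after "Emit:" by a JSON object that holds its "op" and its "data", one argument or row to a line. step_arm: Moves the arm, as the interface text tells. Its arguments: {"type":"object","properties":{"targets":{"type":"array"},"force":{"type":"number"}},"required":["targets"]}

```bash
ls; mkdir -p pics
cat > h.py <<'E'
import numpy as np, cv2
from bench import ctrl
def grab(n):
    im,d=ctrl.get_image(n); return im,d
def cam(n):
    p=ctrl.camera_params(n); R=cv2.Rodrigues(np.array(p["rvec"],float))[0]
    return np.array(p["intrinsics"],float),np.array(p["distortion"],float),R,np.array(p["tvec"],float).ravel()
def plane(n,uv,z):
    K,D,R,t=cam(n); q=cv2.undistortPoints(np.array(uv,float).reshape(-1,1,2),K,D)[:,0]
    r=np.c_[q,np.ones(len(q))]@R; c=-R.T@t
    return c+r*((z-c[2])/r[:,2])[:,None]
def cloud(n,d):
    K,D,R,t=cam(n); v,u=np.mgrid[:384,:512]
    q=cv2.undistortPoints(np.c_[u.ravel(),v.ravel()].astype(float).reshape(-1,1,2),K,D)[:,0]
    P=np.c_[q,np.ones(len(q))]*d.reshape(-1,1)
    W=(P-t)@R; W[d.ravel()==0]=np.nan
    return W.reshape(384,512,3)
def save(n,im): cv2.imwrite(n,im[:,:,::-1])
E
python3 - <<'E'
from h import *
for n in("top","side"):
    im,d=grab(n); np.savez(f"{n}0.npz",im=im,d=d); save(f"pics/{n}0.png",cv2.resize(im,(800,600)))
    K,D,R,t=cam(n); print(n,-R.T@t,K[0,0],D, (d==0).mean())
print(ctrl.get_state(),ctrl.tcp_to_grasp)
E
```

```text
pics
top [ 0.40210477 -0.02441054  1.03736429] 349.84713728222226 [0.0357617 0.        0.        0.        0.       ] 0.004150390625
side [-0.00680186  0.44807526  0.75278252] 364.48321205423395 [0.04095538 0.         0.         0.         0.        ] 0.00384521484375
{'time': 0.1, 'joint_positions': array([ 1.30405635,  0.32174617, -0.07010657,  1.45157619,  0.02258634,
        1.37079669, -0.05689139]), 'qd': array([ 0.00033607, -0.00225122, -0.00154714, -0.00328723,  0.00101907,
       -0.00031245, -0.00242761]), 'joint_torque': array([ 1.46314469e-04, -4.92571628e+01, -4.05673608e-01, -3.13397312e+01,
       -6.41508261e-02,  3.94930376e-02,  6.23473488e-05]), 'position': array([ 0.17998635, -0.62405654,  0.22156117]), 'tool_rot': array([-3.10896543e+00, -4.39540225e-01,  4.97113997e-04]), 'ft_force': array([-0.31424403,  0.47110773, -0.5822893 ]), 'torque': array([-0.07365398,  0.0149648 ,  0.07775689]), 'grip_force': 0.0, 'grip_width': 0.9962156852429731} -0.0187
```

View pics/top0.png

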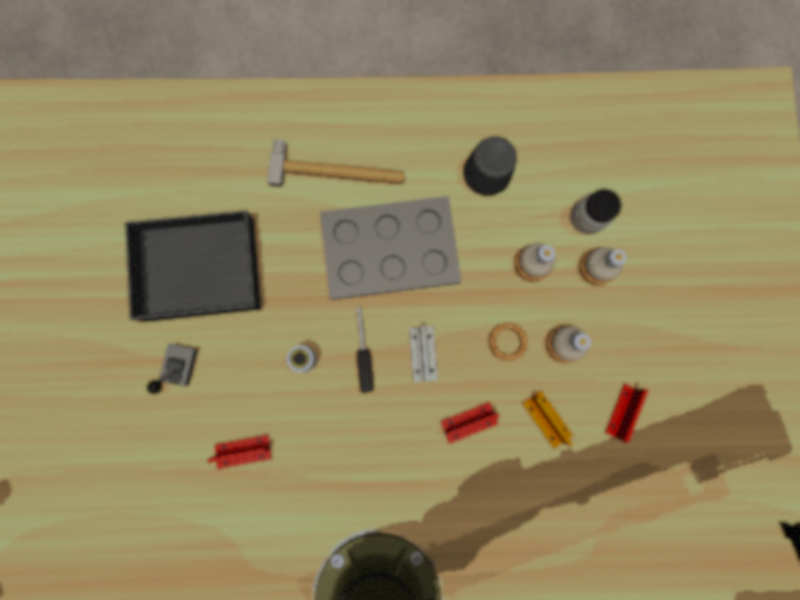

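View pics/side0.png

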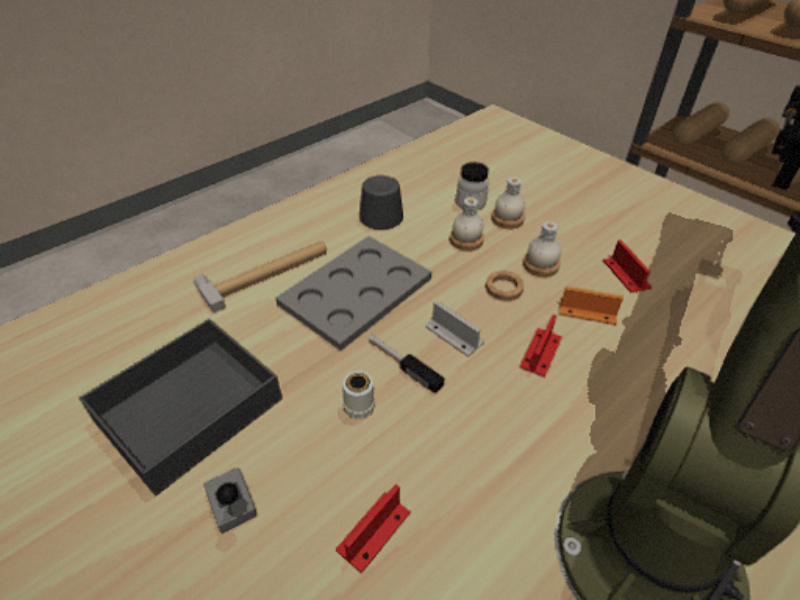

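The top view shows three bulbs with caps at about (545,255), (617,259) and (581,342), and an empty ring at (508,341). The tray is at (392,247), the bin at (193,266) and the lampholder at (301,358). The screwdriver handle is at (365,370), the grey bracket at (424,353), and the switch block at (179,364) with its knob at (154,386). The glue jar stands at (600,210), close to the bulbs.

Candidates for the bracket: grey (424,353), red (243,451), red (470,422), orange (548,418), red (627,412). I choose the grey one. Nothing else in view looks like the lampholder or the screwdriver.

```bash
cat > m.py <<'E'
from h import *
def blobs(n,im,d):
    W=cloud(n,d); z=W[...,2]; 
    m=((z>0.010)&(W[...,0]>0.2)&(W[...,0]<0.95)&(np.abs(W[...,1])<0.75)).astype(np.uint8)
    k,L,s,c=cv2.connectedComponentsWithStats(m)
    for i in range(1,k):
        if s[i,4]<40: continue
        p=W[L==i]; rgb=im[L==i].mean(0)
        top=p[p[:,2]>np.nanpercentile(p[:,2],95)-0.006]
        r=cv2.minAreaRect(p[:,:2].astype(np.float32)*1000)
        print(n,i,c[i].round(),s[i,4],"mean",p.mean(0).round(3),"zmax",p[:,2].max().round(3),"top",top.mean(0).round(4),"rect",np.round(r[0],0),np.round(r[1],0),round(r[2],1),rgb.astype(int))
if __name__=="__main__":
    for n in("top","side"):
        f=np.load(n+"0.npz"); blobs(n,f["im"],f["d"])
E
python3 m.py
python3 - <<'E'
from h import *
f=np.load("top0.npz")["im"]
a=cv2.resize(f[150:310,70:440],(800,346),interpolation=cv2.INTER_CUBIC)
g=np.load("side0.npz")["im"]
b=cv2.resize(g[105:345,130:370],(346*1,346),interpolation=cv2.INTER_CUBIC)
c=np.zeros((600,800,3),np.uint8); c[:346]=a; c[346:,:]=cv2.resize(g[225:345,120:320],(800,480))[:254]
save("pics/c1.png",c)
E
```

```text
top 1 [314. 106.] 982 mean [ 0.765 -0.223  0.069] zmax 0.093 top [ 0.776  -0.2287  0.0852] rect [ 772. -226.] [87. 87.] 6.9 [59 58 53]
top 2 [208. 108.] 905 mean [0.782 0.086 0.022] zmax 0.03 top [0.7841 0.094  0.0244] rect [786.  63.] [259.  88.] 84.4 [145 122  83]
top 3 [381. 135.] 698 mean [ 0.674 -0.41   0.071] zmax 0.094 top [ 0.6807 -0.4196  0.0891] rect [ 679. -416.] [67. 65.] 87.0 [65 62 54]
top 4 [249. 158.] 3757 mean [ 0.628 -0.035  0.019] zmax 0.026 top [ 0.6277 -0.0351  0.0198] rect [629. -35.] [171. 250.] 6.1 [120 115 107]
top 5 [117. 168.] 1704 mean [0.601 0.343 0.042] zmax 0.064 top [0.5937 0.3305 0.0591] rect [595. 328.] [180. 225.] 5.1 [48 46 40]
top 12 [342. 167.] 493 mean [ 0.587 -0.299  0.056] zmax 0.105 top [ 0.5934 -0.3076  0.1003] rect [ 590. -302.] [69. 59.] 31.6 [135 122 103]
top 14 [385. 169.] 555 mean [ 0.579 -0.42   0.055] zmax 0.106 top [ 0.583  -0.4318  0.1009] rect [ 580. -424.] [71. 58.] 26.2 [130 117  97]
top 27 [233. 230.] 343 mean [0.417 0.018 0.021] zmax 0.029 top [0.3963 0.0158 0.0237] rect [437.  19.] [159.  27.] 4.6 [80 74 63]
top 28 [325. 218.]
[... 2842 characters left out ...]
. -171.] [  8. 101.] 19.5 [130  33  31]
side 18 [117. 256.] 3610 mean [0.591 0.331 0.039] zmax 0.063 top [0.5859 0.3422 0.0585] rect [595. 329.] [185. 221.] 5.1 [41 40 39]
side 19 [265. 235.] 402 mean [0.41  0.023 0.019] zmax 0.027 top [0.3938 0.0202 0.0224] rect [435.  23.] [159.  28.] 5.3 [49 47 45]
side 20 [229. 252.] 503 mean [0.413 0.137 0.049] zmax 0.065 top [0.4187 0.1326 0.0618] rect [418. 132.] [47. 48.] 23.1 [113 108  94]
side 21 [147. 319.] 839 mean [0.403 0.363 0.039] zmax 0.107 top [0.3766 0.3689 0.1016] rect [409. 361.] [50. 87.] 78.0 [77 76 72]
side 22 [238. 334.] 526 mean [0.254 0.245 0.038] zmax 0.053 top [0.2557 0.2438 0.05  ] rect [262. 244.] [ 26. 100.] 12.0 [114  27  25]
```

View pics/c1.png

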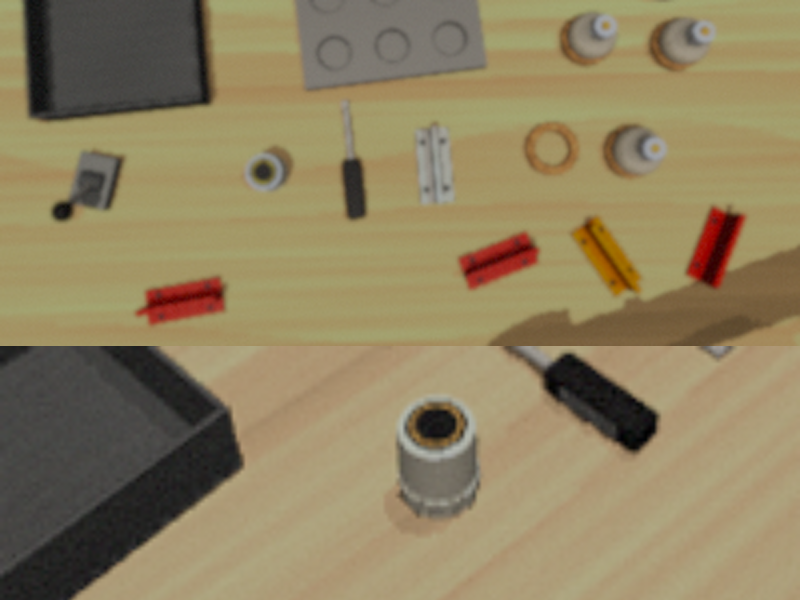

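The crop confirms the plain grey bracket at about (434,165) in the crop, with red and orange ones only further down. The white lampholder is upright and the screwdriver handle points to -x. I'll refine the caps, pockets and switch.

Run:
```python
from h import *
th=np.deg2rad(6.1); T=np.array([.629,-.0345]); R2=np.array([[np.cos(th),-np.sin(th)],[np.sin(th),np.cos(th)]])
H=[T+R2@np.array([a,b]) for a in(-.04,.04) for b in(-.08,0,.08)]
for n in("top","side"):
    f=np.load(n+"0.npz"); W=cloud(n,f["d"]); im=f["im"]
    for nm,c in dict(A=(.593,-.306),B=(.583,-.43),C=(.438,-.357)).items():
        k=np.hypot(W[...,0]-c[0],W[...,1]-c[1])<.03
        k&=(W[...,2]>.096)
        v,u=np.nonzero(k); (cx,cy),r=cv2.minEnclosingCircle(np.c_[u,v].astype(np.float32))
        print(n,nm,"mean",np.median(W[k],0).round(4),"circ",plane(n,[[cx,cy]],.101)[0].round(4),round(r,1))
    K,D,R,t=cam(n)
    for h in H:
        k=(np.hypot(W[...,0]-h[0],W[...,1]-h[1])<.035)&(W[...,2]<.0165)
        # deepest ring: project pixels with depth below face onto mouth plane
        v,u=np.nonzero(k); p=plane(n,np.c_[u,v],.02); p=p[np.hypot(*(p[:,:2]-h).T)<.028]
        (cx,cy),r=cv2.minEnclosingCircle(p[:,:2].astype(np.float32)*1000)
        print(n,"hole pred",h.round(4),"mean",p.mean(0)[:2].round(4),"circ",round(cx),round(cy),round(r,1),len(p))
    k=(W[...,2]>.015)&(W[...,2]<.03)&(np.hypot(W[...,0]-.41,W[...,1]-.36)<.06)
    print(n,"block",cv2.minAreaRect(W[k][:,:2].astype(np.float32)*1000))
    k=(W[...,2]>.085)&(np.hypot(W[...,0]-.38,W[...,1]-.366)<.05); 
    P=W[k].astype(float); A=np.c_[2*P,np.ones(len(P))]; s=np.linalg.lstsq(A,(P**2).sum(1),rcond=None)[0]; print("knob sphere",s[:3].round(4),len(P),P.mean(0).round(4))
```

```text
top A mean [ 0.5927 -0.3068  0.1003] circ [ 0.5935 -0.3073  0.101 ] 5.1
top B mean [ 0.5835 -0.4314  0.1008] circ [ 0.5825 -0.4321  0.101 ] 5.1
top C mean [ 0.4386 -0.3576  0.1005] circ [ 0.4389 -0.3577  0.101 ] 5.4
top hole pred [ 0.5977 -0.1183] mean [ 0.5981 -0.1192] circ 600 -119 24.3 176
top hole pred [ 0.5892 -0.0388] mean [ 0.5889 -0.0401] circ 588 -41 25.2 174
top hole pred [0.5807 0.0408] mean [0.58   0.0402] circ 579 42 25.7 181
top hole pred [ 0.6773 -0.1098] mean [ 0.6766 -0.1103] circ 677 -110 27.8 179
top hole pred [ 0.6688 -0.0302] mean [ 0.6682 -0.0311] circ 670 -30 26.7 177
top hole pred [0.6603 0.0493] mean [0.6598 0.0483] circ 662 50 24.5 177
top block ((415.53204345703125, 358.135009765625), (50.33689880371094, 71.46605682373047), 78.02542114257812)
knob sphere [0.3777 0.3654 0.094 ] 84 [0.3778 0.3631 0.1004]
side A mean [ 0.5922 -0.3044  0.1011] circ [ 0.5944 -0.3059  0.101 ] 4.5
side B mean [ 0.5836 -0.4272  0.101 ] circ [ 0.5824 -0.4256  0.101 ] 4.1
side C mean [ 0.4364 -0.3557  0.1014] circ [ 0.4358 -0.3544  0.101 ] 4.9
side hole pred [ 0.5977 -0.1183] mean [ 0.5952 -0.1144] circ 596 -115 23.1 114
side hole pred [ 0.5892 -0.0388] mean [ 0.5864 -0.0359] circ 589 -39 25.5 129
side hole pred [0.5807 0.0408] mean [0.5784 0.0436] circ 582 43 25.7 149
side hole pred [ 0.6773 -0.1098] mean [ 0.6746 -0.1069] circ 674 -108 24.1 108
side hole pred [ 0.6688 -0.0302] mean [ 0.6665 -0.0272] circ 666 -29 25.1 125
side hole pred [0.6603 0.0493] mean [0.6575 0.0521] circ 661 49 26.4 136
side block ((416.037353515625, 359.79681396484375), (49.43794250488281, 72.13970184326172), 76.90974426269531)
knob sphere [0.3785 0.3687 0.0937] 160 [0.3752 0.3693 0.0996]
```

Emit:
{"op": "step_arm", "data": {
  "targets": [
    [2.7,1.3,0,0,0,-1.6,0.7],
    [2.7,1.3,0,0,0,-1.6,0.7],
    [2.7,1.3,0,0,0,-1.6,0.7],
    [2.7,1.3,0,0,0,-1.6,0.7],
    [2.7,1.3,0,0,0,-1.6,0.7]
  ],
  "force": 8
}}

```text
time: 0.52
position: [0.3161, -0.5586, 0.222]
tool_rot: [-3.133, -0.219, 0.001]
ft_force: [0.2, -0.6, 0.3]
grip_width: 0.737
grip_force: 0.0
```

Emit:
{"op": "step_arm", "data": {
  "targets": [
    [2.7,1.3,0,0,0,-1.6,0.7],
    [2.7,1.3,0,0,0,-1.6,0.7],
    [2.7,1.3,0,0,0,-1.6,0.7],
    [2.7,1.3,0,0,0,-1.6,0.7],
    [2.7,1.3,0,0,0,-1.7,0.7]
  ]
}}

```text
time: 0.93
position: [0.4511, -0.4936, 0.222]
tool_rot: [-3.141, 0.003, 0.001]
ft_force: [0.5, -0.2, 0.4]
grip_width: 0.701
grip_force: 0.0
```

Emit:
{"op": "step_arm", "data": {
  "targets": [
    [2.7,1.3,0,0,0,0,0.7],
    [2.7,1.3,0,0,0,0,0.7],
    [2.7,1.3,0,0,0,0,0.7],
    [2.7,1.3,0,0,0,0,0.7],
    [2.5,1.25,0,0,0,0,0.7]
  ]
}}

```text
time: 1.35
position: [0.5844, -0.4288, 0.2218]
tool_rot: [-3.141, -0.0, 0.001]
ft_force: [1.3, -0.1, 0.4]
grip_width: 0.703
grip_force: 0.0
```

Emit:
{"op": "step_arm", "data": {
  "targets": [
    [0,0,0,0,0,0,0.7],
    [0,0,0,0,0,0,0.7],
    [0,0,0,0,0,0,0.7],
    [0,0,0,0,0,0,0.7],
    [0,0,0,0,0,0,0.7]
  ]
}}

```text
time: 1.77
position: [0.5816, -0.4316, 0.2226]
tool_rot: [3.141, -0.004, -0.001]
ft_force: [0.1, -0.6, -1.3]
grip_width: 0.7
grip_force: 0.0
```

Emit:
{"op": "step_arm", "data": {
  "targets": [
    [0.1,0.1,-3,0,0,0,0.7],
    [0,0,-3,0,0,0,0.7],
    [0,0,-3,0,0,0,0.7],
    [0,0,-2,0,0,0,0.7],
    [0,0,-1,0,0,0,0.7]
  ]
}}

```text
time: 2.18
position: [0.5812, -0.429, 0.0988]
tool_rot: [-3.139, 0.003, 0.008]
ft_force: [0.3, 0.2, -0.8]
grip_width: 0.701
grip_force: 0.0
```

Emit:
{"op": "step_arm", "data": {
  "targets": [
    [0,0,-1,0,0,0,0.7],
    [0,0,-1,0,0,0,0.7],
    [0,0,-0.8,0,0,0,0.7],
    [0,0,0,0,0,0,0.7],
    [0,0,0,0,0,0,0.7]
  ]
}}

```text
time: 2.6
position: [0.5843, -0.4292, 0.0749]
tool_rot: [3.141, -0.0, 0.0]
ft_force: [-0.1, 0.0, -0.0]
grip_width: 0.697
grip_force: 0.0
```

Emit:
{"op": "step_arm", "data": {
  "targets": [
    [0,0,0,0,0,0,0.5],
    [0,0,0,0,0,0,0.4],
    [0,0,0,0,0,0,0.3],
    [0,0,0,0,0,0,0.2],
    [0,0,0,0,0,0,0.2]
  ],
  "force": 8
}}

```text
time: 3.02
position: [0.5843, -0.4292, 0.075]
tool_rot: [3.141, -0.0, 0.001]
ft_force: [-1.1, -0.3, 0.7]
grip_width: 0.406
grip_force: 0.2
```

Emit:
{"op": "step_arm", "data": {
  "targets": [
    [0,0,0,0,0,0,0.2],
    [0,0,0,0,0,0,0.2],
    [0,0,0,0,0,0,0.2],
    [0,0,0,0,0,0,0.2],
    [0,0,0,0,0,0,0.2]
  ]
}}

```text
time: 3.43
position: [0.5841, -0.4295, 0.0748]
tool_rot: [3.141, -0.001, 0.0]
ft_force: [1.3, -0.9, 1.6]
grip_width: 0.322
grip_force: 7.9
```

Emit:
{"op": "step_arm", "data": {
  "targets": [
    [0,0,1,0,0,0,0.2],
    [0,0,2,0,0,0,0.2],
    [0,0,3.5,0,0,0,0.2],
    [0,0,3.5,0,0,0,0.2],
    [0,0,3,0,0,0,0.2]
  ]
}}

```text
time: 3.85
position: [0.5844, -0.4283, 0.2073]
tool_rot: [-3.141, -0.001, -0.001]
ft_force: [0.9, -0.1, 0.7]
grip_width: 0.325
grip_force: 7.8
```

Emit:
{"op": "step_arm", "data": {
  "targets": [
    [0.3,1,1,0,0,0,0.2],
    [0.5,2,0,0,0,0,0.2],
    [0.8,2.7,0,0,0,0,0.2],
    [0.8,2.7,0,0,0,0,0.2],
    [0.8,2.7,0,0,0,0,0.2]
  ]
}}

```text
time: 4.27
position: [0.6161, -0.3157, 0.2142]
tool_rot: [-3.14, -0.0, 0.001]
ft_force: [0.2, -0.7, -0.3]
grip_width: 0.326
grip_force: 7.8
```

Emit:
{"op": "step_arm", "data": {
  "targets": [
    [0.8,2.7,0,0,0,0,0.2],
    [0.8,2.7,0,0,0,0,0.2],
    [0.8,2.7,0,0,0,0,0.2],
    [0.8,2.7,0,0,0,0,0.2],
    [0.8,2.7,0,0,0,0,0.2]
  ]
}}

```text
time: 4.68
position: [0.6559, -0.1805, 0.2142]
tool_rot: [-3.141, -0.001, 0.002]
ft_force: [0.3, 0.4, -1.1]
grip_width: 0.32
grip_force: 7.8
```

Emit:
{"op": "step_arm", "data": {
  "targets": [
    [0.8,2.7,0,0,0,0,0.2],
    [0.8,2.7,0,0,0,0,0.2],
    [0.5,2,0,0,0,0,0.2],
    [0,0,0,0,0,0,0.2],
    [0,0,0,0,0,0,0.2]
  ]
}}

```text
time: 5.1
position: [0.6769, -0.1058, 0.2142]
tool_rot: [-3.14, -0.007, 0.002]
ft_force: [-1.4, -1.1, -0.8]
grip_width: 0.323
grip_force: 7.8
```

Emit:
{"op": "step_arm", "data": {
  "targets": [
    [0,0,-2,0,0,0,0.2],
    [0,0,-3,0,0,0,0.2],
    [0,0,-3,0,0,0,0.2],
    [0,0,-2,0,0,0,0.2],
    [0,0,-1,0,0,0,0.2]
  ]
}}

```text
time: 5.52
position: [0.6741, -0.1109, 0.1005]
tool_rot: [3.141, -0.004, -0.01]
ft_force: [-0.1, -0.5, -0.3]
grip_width: 0.321
grip_force: 7.8
```

Emit:
{"op": "step_arm", "data": {
  "targets": [
    [0,0,-0.6,0,0,0,0.2],
    [0,0,0,0,0,0,0.2],
    [0,0,0,0,0,0,0.2],
    [0,0,0,0,0,0,0.2],
    [0,0,0,0,0,0,0.2]
  ]
}}

```text
time: 5.93
position: [0.6782, -0.1092, 0.1005]
tool_rot: [3.141, -0.0, 0.004]
ft_force: [-0.2, -0.5, -0.4]
grip_width: 0.32
grip_force: 7.8
```

Run:
```python
from h import *
im,d=grab("side"); np.savez("s1.npz",im=im,d=d)
im2,d2=grab("top")
W=cloud("side",d)
k=(np.hypot(W[...,0]-.677,W[...,1]+.109)<.05)&(W[...,2]>.03)&(W[...,2]<.075)
P=W[k].astype(float); s=np.linalg.lstsq(np.c_[2*P,np.ones(len(P))],(P**2).sum(1),rcond=None)[0]; print(s[:3],np.sqrt(s[3]+s[:3]@s[:3]),len(P)); print(ctrl.get_state()["position"])
c=np.hstack([cv2.resize(im[100:260,140:300],(400,400)),cv2.resize(im2[90:250,180:340],(400,400))]); save("pics/p1.png",c)
```

```text
[ 0.67860764 -0.10878944  0.0641017 ] 0.030826660585612276 137
[ 0.67782026 -0.10912371  0.09989454]
```

View pics/p1.png

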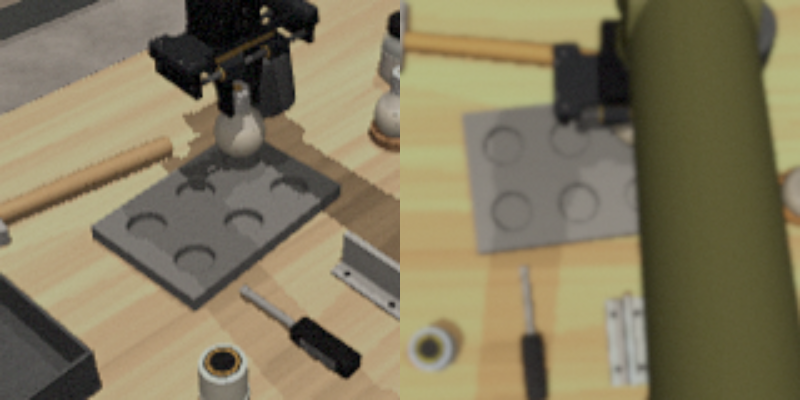

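The side crop (left half) shows the bulb hanging upright at about (238,130), over the far right pocket. The fitted globe centre (0.679, -0.109) agrees with that pocket. I'll lower it gently and release.

Emit:
{"op": "step_arm", "data": {
  "targets": [
    [0,0,-0.6,0,0,0,0.2],
    [0,0,-0.5,0,0,0,0.2],
    [0,0,-0.4,0,0,0,0.2],
    [0,0,-0.2,0,0,0,0.2],
    [0,0,-0.1,0,0,0,0.2]
  ]
}}

```text
time: 6.45
position: [0.6774, -0.1091, 0.0805]
tool_rot: [3.141, -0.0, 0.001]
ft_force: [0.8, 0.2, 1.8]
grip_width: 0.324
grip_force: 7.9
```

Emit:
{"op": "step_arm", "data": {
  "targets": [
    [0,0,0,0,0,0,0.2],
    [0,0,0,0,0,0,0.2],
    [0,0,0,0,0,0,0.2],
    [0,0,0,0,0,0,0.2],
    [0,0,0,0,0,0,0.2]
  ]
}}

```text
time: 6.87
position: [0.6772, -0.1092, 0.0807]
tool_rot: [3.141, -0.0, 0.0]
ft_force: [-0.0, -0.3, 0.9]
grip_width: 0.324
grip_force: 7.9
```

Emit:
{"op": "step_arm", "data": {
  "targets": [
    [0,0,0,0,0,0,0.4],
    [0,0,0,0,0,0,0.5],
    [0,0,0,0,0,0,0.65],
    [0,0,0,0,0,0,0.65],
    [0,0,0,0,0,0,0.65]
  ]
}}

```text
time: 7.28
position: [0.677, -0.109, 0.0805]
tool_rot: [-3.142, 0.0, 0.001]
ft_force: [-0.0, 0.1, 0.1]
grip_width: 0.6
grip_force: 0.0
```

Emit:
{"op": "step_arm", "data": {
  "targets": [
    [0,0,1,0,0,0,0.65],
    [0,0,3,0,0,0,0.65],
    [0,0,4,0,0,0,0.65],
    [0,0,4,0,0,0,0.65],
    [0,0,2,0,0,0,0.65]
  ]
}}

```text
time: 7.7
position: [0.6791, -0.109, 0.2275]
tool_rot: [3.14, -0.0, 0.012]
ft_force: [1.1, -0.0, 1.1]
grip_width: 0.65
grip_force: 0.0
```

Emit:
{"op": "step_arm", "data": {
  "targets": [
    [-1.6,-3.9,0,0,0,0,0.65],
    [-1.7,-4,0,0,0,0,0.65],
    [-1.7,-4,0,0,0,0,0.65],
    [-1.7,-4,0,0,0,0,0.65],
    [-1.7,-3.8,0,0,0,0,0.65]
  ]
}}

```text
time: 8.12
position: [0.5946, -0.3023, 0.2218]
tool_rot: [3.141, 0.0, 0.002]
ft_force: [0.5, -0.3, -0.3]
grip_width: 0.651
grip_force: 0.0
```

Emit:
{"op": "step_arm", "data": {
  "targets": [
    [0,0,0,0,0,0,0.65],
    [0,0,0,0,0,0,0.65],
    [0,0,0,0,0,0,0.65],
    [0,0,-2,0,0,0,0.65],
    [0,0,-4,0,0,0,0.65]
  ]
}}

```text
time: 8.53
position: [0.6005, -0.2996, 0.1667]
tool_rot: [3.137, 0.005, 0.018]
ft_force: [1.8, -0.5, 0.2]
grip_width: 0.649
grip_force: 0.0
```

Emit:
{"op": "step_arm", "data": {
  "targets": [
    [0,0,-4,0,0,0,0.65],
    [0,0,-2.6,0,0,0,0.65],
    [0,0,-1,0,0,0,0.65],
    [0,0,0,0,0,0,0.65],
    [0,0,0,0,0,0,0.65]
  ]
}}

```text
time: 8.95
position: [0.5968, -0.2995, 0.0858]
tool_rot: [-3.142, -0.003, -0.002]
ft_force: [1.0, -0.3, 1.2]
grip_width: 0.655
grip_force: 0.0
```

Emit:
{"op": "step_arm", "data": {
  "targets": [
    [-0.2,-0.35,0,0,0,0,0.65],
    [-0.2,-0.3,0,0,0,0,0.65],
    [0,0,-0.6,0,0,0,0.65],
    [0,0,-0.5,0,0,0,0.65],
    [0,0,0,0,0,0,0.65]
  ]
}}

```text
time: 9.37
position: [0.5907, -0.3071, 0.0727]
tool_rot: [-3.141, 0.001, 0.002]
ft_force: [-0.6, -0.1, 0.5]
grip_width: 0.653
grip_force: 0.0
```

Emit:
{"op": "step_arm", "data": {
  "targets": [
    [0,0,0,0,0,0,0.5],
    [0,0,0,0,0,0,0.4],
    [0,0,0,0,0,0,0.3],
    [0,0,0,0,0,0,0.2],
    [0,0,0,0,0,0,0.2]
  ]
}}

```text
time: 9.78
position: [0.5915, -0.3071, 0.0737]
tool_rot: [3.141, -0.0, 0.0]
ft_force: [-0.7, -0.3, 0.3]
grip_width: 0.359
grip_force: 0.2
```

Emit:
{"op": "step_arm", "data": {
  "targets": [
    [0,0,0,0,0,0,0.2],
    [0,0,0,0,0,0,0.2],
    [0,0,0,0,0,0,0.2],
    [0,0,0,0,0,0,0.2],
    [0,0,0,0,0,0,0.2]
  ]
}}

```text
time: 10.2
position: [0.5914, -0.3075, 0.0737]
tool_rot: [3.141, -0.001, 0.0]
ft_force: [-0.7, -1.2, -0.3]
grip_width: 0.318
grip_force: 7.9
```

Emit:
{"op": "step_arm", "data": {
  "targets": [
    [0,0,1,0,0,0,0.2],
    [0,0,2,0,0,0,0.2],
    [0,0,3,0,0,0,0.2],
    [0,0,2,0,0,0,0.2],
    [0.1,1,0,0,0,0,0.2]
  ]
}}

```text
time: 10.62
position: [0.5946, -0.3006, 0.1599]
tool_rot: [3.136, -0.005, 0.012]
ft_force: [0.3, -1.2, 0.1]
grip_width: 0.322
grip_force: 7.9
```

Emit:
{"op": "step_arm", "data": {
  "targets": [
    [0.1,2.5,0,0,0,0,0.2],
    [0.1,3,0,0,0,0,0.2],
    [0.1,3,0,0,0,0,0.2],
    [0.1,3,0,0,0,0,0.2],
    [0.1,3,0,0,0,0,0.2]
  ]
}}

```text
time: 11.03
position: [0.5968, -0.1498, 0.1534]
tool_rot: [-3.141, -0.0, 0.001]
ft_force: [-0.6, 1.1, -0.9]
grip_width: 0.32
grip_force: 7.9
```

Emit:
{"op": "step_arm", "data": {
  "targets": [
    [0,2.5,0,0,0,0,0.2],
    [0,0.9,0,0,0,0,0.2],
    [0,0,-2,0,0,0,0.2],
    [0,0,-2,0,0,0,0.2],
    [0,0,-1,0,0,0,0.2]
  ]
}}

```text
time: 11.45
position: [0.5958, -0.1182, 0.1013]
tool_rot: [-3.141, 0.0, 0.005]
ft_force: [-1.0, 1.1, -1.2]
grip_width: 0.319
grip_force: 7.9
```

Emit:
{"op": "step_arm", "data": {
  "targets": [
    [0,0,-0.5,0,0,0,0.2],
    [0,0,0,0,0,0,0.2],
    [0,0,0,0,0,0,0.2],
    [0,0,0,0,0,0,0.2],
    [0,0,0,0,0,0,0.2]
  ]
}}

```text
time: 11.87
position: [0.5982, -0.1185, 0.0998]
tool_rot: [3.141, -0.001, 0.003]
ft_force: [0.2, -0.1, 0.2]
grip_width: 0.32
grip_force: 7.9
```

Emit:
{"op": "step_arm", "data": {
  "targets": [
    [0,0,-0.7,0,0,0,0.2],
    [0,0,-0.6,0,0,0,0.2],
    [0,0,-0.3,0,0,0,0.2],
    [0,0,-0.2,0,0,0,0.2],
    [0,0,-0.15,0,0,0,0.2]
  ]
}}

```text
time: 12.28
position: [0.5972, -0.1184, 0.0791]
tool_rot: [3.141, -0.0, -0.001]
ft_force: [-1.4, -0.2, 7.4]
grip_width: 0.322
grip_force: 8.0
```

Emit:
{"op": "step_arm", "data": {
  "targets": [
    [0,0,0,0,0,0,0.2],
    [0,0,0,0,0,0,0.2],
    [0,0,0,0,0,0,0.2],
    [0,0,0,0,0,0,0.2],
    [0,0,0,0,0,0,0.2]
  ]
}}

```text
time: 12.7
position: [0.5975, -0.1184, 0.0793]
tool_rot: [3.141, -0.001, 0.0]
ft_force: [-1.3, -0.9, 3.0]
grip_width: 0.324
grip_force: 8.0
```

Emit:
{"op": "step_arm", "data": {
  "targets": [
    [0,0,0,0,0,0,0.4],
    [0,0,0,0,0,0,0.5],
    [0,0,0,0,0,0,0.65],
    [0,0,0,0,0,0,0.65],
    [0,0,0,0,0,0,0.65]
  ]
}}

```text
time: 13.12
position: [0.5974, -0.1179, 0.0789]
tool_rot: [-3.141, -0.0, 0.0]
ft_force: [1.0, -0.2, 1.9]
grip_width: 0.597
grip_force: 0.0
```

Emit:
{"op": "step_arm", "data": {
  "targets": [
    [0,0,1,0,0,0,0.65],
    [0,0,3,0,0,0,0.65],
    [0,0,3,0,0,0,0.65],
    [0,0,3,0,0,0,0.65],
    [-1,-1,1,0,0,0,0.65]
  ]
}}

```text
time: 13.53
position: [0.5914, -0.1254, 0.1952]
tool_rot: [-3.141, -0.006, -0.015]
ft_force: [0.3, 1.0, 0.0]
grip_width: 0.654
grip_force: 0.0
```

Emit:
{"op": "step_arm", "data": {
  "targets": [
    [-1.8,-2.8,0,0,0,0,0.65],
    [-1.8,-2.8,0,0,0,0,0.65],
    [-1.8,-2.8,0,0,0,0,0.65],
    [-1.8,-2.8,0,0,0,0,0.65],
    [-1.8,-2.8,0,0,0,0,0.65]
  ]
}}

```text
time: 13.95
position: [0.4966, -0.2693, 0.1902]
tool_rot: [3.141, 0.0, 0.002]
ft_force: [0.2, -0.7, 0.1]
grip_width: 0.65
grip_force: 0.0
```

Emit:
{"op": "step_arm", "data": {
  "targets": [
    [-1.8,-2.8,0,0,0,0,0.65],
    [-1.8,-2.8,0,0,0,0,0.65],
    [-1.8,-2.8,0,0,0,0,0.65],
    [-0.6,-0.4,0,0,0,0,0.65],
    [0,0,0,0,0,0,0.65]
  ]
}}

```text
time: 14.37
position: [0.4349, -0.3593, 0.1898]
tool_rot: [3.14, -0.01, -0.001]
ft_force: [0.7, 0.6, 0.1]
grip_width: 0.653
grip_force: 0.0
```

Emit:
{"op": "step_arm", "data": {
  "targets": [
    [0,0,-1,0,0,0,0.65],
    [0,0,-2,0,0,0,0.65],
    [0,0,-2,0,0,0,0.65],
    [0,0,-1,0,0,0,0.65],
    [0,0,0,0,0,0,0.65]
  ]
}}

```text
time: 14.78
position: [0.4371, -0.3531, 0.126]
tool_rot: [-3.138, -0.005, 0.006]
ft_force: [-0.8, -0.0, -0.2]
grip_width: 0.649
grip_force: 0.0
```

Emit:
{"op": "step_arm", "data": {
  "targets": [
    [0,0,0,0,0,0,0.65],
    [0,0,0,0,0,0,0.65],
    [0,0,0,0,0,0,0.65],
    [0,0,0,0,0,0,0.65],
    [0,0,0,0,0,0,0.65]
  ]
}}

```text
time: 15.2
position: [0.4378, -0.3565, 0.13]
tool_rot: [3.141, -0.0, 0.002]
ft_force: [-0.1, 0.0, -0.6]
grip_width: 0.653
grip_force: 0.0
```

Right on. Down 5.6.

Emit:
{"op": "step_arm", "data": {
  "targets": [
    [0,0,-1.5,0,0,0,0.65],
    [0,0,-1.5,0,0,0,0.65],
    [0,0,-1.5,0,0,0,0.65],
    [0,0,-0.8,0,0,0,0.65],
    [0,0,-0.3,0,0,0,0.65]
  ]
}}

```text
time: 15.62
position: [0.4366, -0.3557, 0.0719]
tool_rot: [-3.14, 0.001, 0.003]
ft_force: [0.4, 0.9, 0.6]
grip_width: 0.649
grip_force: 0.0
```

Emit:
{"op": "step_arm", "data": {
  "targets": [
    [0,0,0,0,0,0,0.65],
    [0,0,0,0,0,0,0.5],
    [0,0,0,0,0,0,0.4],
    [0,0,0,0,0,0,0.3],
    [0,0,0,0,0,0,0.2]
  ]
}}

```text
time: 16.03
position: [0.4378, -0.3564, 0.0738]
tool_rot: [3.141, -0.0, 0.001]
ft_force: [0.3, 0.2, -1.9]
grip_width: 0.431
grip_force: 0.0
```

Emit:
{"op": "step_arm", "data": {
  "targets": [
    [0,0,0,0,0,0,0.2],
    [0,0,0,0,0,0,0.2],
    [0,0,0,0,0,0,0.2],
    [0,0,0,0,0,0,0.2],
    [0,0,0,0,0,0,0.2]
  ]
}}

```text
time: 16.45
position: [0.4376, -0.3568, 0.0734]
tool_rot: [3.141, -0.001, 0.001]
ft_force: [0.4, -1.3, 0.9]
grip_width: 0.324
grip_force: 7.9
```

Emit:
{"op": "step_arm", "data": {
  "targets": [
    [0,0,0,0,0,0,0.2],
    [0,0,0,0,0,0,0.2],
    [0,0,0,0,0,0,0.2],
    [0,0,0,0,0,0,0.2],
    [0,0,0,0,0,0,0.2]
  ]
}}

```text
time: 16.87
position: [0.4375, -0.3566, 0.0733]
tool_rot: [3.141, -0.0, 0.001]
ft_force: [-0.5, -1.9, 1.9]
grip_width: 0.326
grip_force: 7.9
```

Emit:
{"op": "step_arm", "data": {
  "targets": [
    [0,0,1,0,0,0,0.2],
    [0,0,3,0,0,0,0.2],
    [0,0,3,0,0,0,0.2],
    [0,0,3,0,0,0,0.2],
    [0,0,3,0,0,0,0.2]
  ]
}}

```text
time: 17.28
position: [0.437, -0.3545, 0.2041]
tool_rot: [-3.139, -0.001, 0.002]
ft_force: [1.2, -0.9, -0.4]
grip_width: 0.322
grip_force: 7.7
```

Emit:
{"op": "step_arm", "data": {
  "targets": [
    [0.3,0.65,0,0,0,0,0.2],
    [1,2.8,0,0,0,0,0.2],
    [1,2.8,0,0,0,0,0.2],
    [1,2.8,0,0,0,0,0.2],
    [1,2.8,0,0,0,0,0.2]
  ]
}}

```text
time: 17.7
position: [0.4801, -0.235, 0.2026]
tool_rot: [-3.14, -0.0, 0.003]
ft_force: [-0.1, -0.1, -0.3]
grip_width: 0.325
grip_force: 7.8
```

Emit:
{"op": "step_arm", "data": {
  "targets": [
    [1,2.8,0,0,0,0,0.2],
    [1,2.8,0,0,0,0,0.2],
    [1,2.8,0,0,0,0,0.2],
    [1,2.8,0,0,0,0,0.2],
    [1,2.8,0,0,0,0,0.2]
  ]
}}

```text
time: 18.12
position: [0.5297, -0.0951, 0.2026]
tool_rot: [-3.14, -0.001, 0.003]
ft_force: [-0.1, 0.3, -1.2]
grip_width: 0.326
grip_force: 7.8
```

Emit:
{"op": "step_arm", "data": {
  "targets": [
    [1,2.8,0,0,0,0,0.2],
    [1,2.8,0,0,0,0,0.2],
    [1,2.8,0,0,0,0,0.2],
    [1,2.8,0,0,0,0,0.2],
    [1,2.8,0,0,0,0,0.2]
  ]
}}

```text
time: 18.53
position: [0.5795, 0.0446, 0.2026]
tool_rot: [-3.141, -0.001, 0.004]
ft_force: [0.4, 0.6, -1.3]
grip_width: 0.324
grip_force: 7.8
```

Emit:
{"op": "step_arm", "data": {
  "targets": [
    [0,0,-1,0,0,0,0.2],
    [0,0,-3,0,0,0,0.2],
    [0,0,-3,0,0,0,0.2],
    [0,0,-2.5,0,0,0,0.2],
    [0,0,-1,0,0,0,0.2]
  ]
}}

```text
time: 18.95
position: [0.5766, 0.0426, 0.0936]
tool_rot: [-3.141, -0.001, 0.013]
ft_force: [-1.7, 0.5, -1.2]
grip_width: 0.32
grip_force: 7.9
```

Emit:
{"op": "step_arm", "data": {
  "targets": [
    [0,0,0,0,0,0,0.2],
    [0,0,0,0,0,0,0.2],
    [0,0,0,0,0,0,0.2],
    [0,0,0,0,0,0,0.2],
    [0,0,0,0,0,0,0.2]
  ]
}}

```text
time: 19.37
position: [0.5815, 0.0424, 0.0998]
tool_rot: [3.142, -0.0, 0.004]
ft_force: [-0.6, -0.1, -1.3]
grip_width: 0.317
grip_force: 7.9
```

Emit:
{"op": "step_arm", "data": {
  "targets": [
    [0,0,-0.7,0,0,0,0.2],
    [0,0,-0.6,0,0,0,0.2],
    [0,0,-0.4,0,0,0,0.2],
    [0,0,-0.2,0,0,0,0.2],
    [0,0,-0.1,0,0,0,0.2]
  ]
}}

```text
time: 19.78
position: [0.5812, 0.0412, 0.0788]
tool_rot: [3.14, -0.001, 0.002]
ft_force: [-1.4, -2.2, 8.8]
grip_width: 0.32
grip_force: 8.0
```

Emit:
{"op": "step_arm", "data": {
  "targets": [
    [0,0,0,0,0,0,0.2],
    [0,0,0,0,0,0,0.2],
    [0,0,0,0,0,0,0.2],
    [0,0,0,0,0,0,0.2],
    [0,0,0,0,0,0,0.2]
  ]
}}

```text
time: 20.2
position: [0.5812, 0.0412, 0.079]
tool_rot: [3.14, -0.001, 0.002]
ft_force: [-0.8, -0.8, 4.9]
grip_width: 0.322
grip_force: 8.0
```

Emit:
{"op": "step_arm", "data": {
  "targets": [
    [0,0,0,0,0,0,0.4],
    [0,0,0,0,0,0,0.5],
    [0,0,0,0,0,0,0.65],
    [0,0,0,0,0,0,0.65],
    [0,0,0,0,0,0,0.65]
  ]
}}

```text
time: 20.62
position: [0.5802, 0.0426, 0.0777]
tool_rot: [-3.141, -0.0, 0.001]
ft_force: [1.0, 0.4, -0.2]
grip_width: 0.599
grip_force: 0.0
```

Emit:
{"op": "step_arm", "data": {
  "targets": [
    [0,0,1,0,0,0,0.65],
    [0,0,3,0,0,0,0.65],
    [0,0,4,0,0,0,0.65],
    [0,0,3,0,0,0,0.65],
    [0,0,1,0,0,0,0.65]
  ]
}}

```text
time: 21.03
position: [0.5832, 0.0431, 0.2045]
tool_rot: [-3.141, -0.0, -0.014]
ft_force: [0.5, 0.7, 1.0]
grip_width: 0.646
grip_force: 0.0
```

Emit:
{"op": "step_arm", "data": {
  "targets": [
    [-2.2,0,0,0,0,0,0.8],
    [-3.3,0,0,0,0,0,0.8],
    [-3.3,0,0,0,0,0,0.8],
    [-3.3,0,0,0,0,0,0.8],
    [-3,0,0,0,0,0,0.8]
  ]
}}

```text
time: 21.45
position: [0.4274, 0.0425, 0.198]
tool_rot: [3.141, 0.0, -0.001]
ft_force: [-0.5, -0.1, 0.8]
grip_width: 0.794
grip_force: 0.0
```

Run:
```python
from h import *; from m import blobs
for n in("top","side"):
    im,d=grab(n); blobs(n,im,d); np.savez(n+"2.npz",im=im,d=d)
    if n=="side": a=cv2.resize(im[90:330,110:430],(800,600))
save("pics/s2.png",a); print(ctrl.get_state()["position"],ctrl.get_state()["joint_positions"].round(2))
```

```text
top 1 [314. 106.] 981 mean [ 0.766 -0.223  0.069] zmax 0.091 top [ 0.7764 -0.2295  0.0855] rect [ 772. -226.] [88. 86.] 8.9 [65 64 59]
top 2 [208. 108.] 903 mean [0.782 0.086 0.022] zmax 0.031 top [0.784  0.094  0.0244] rect [789.  63.] [259.  89.] 85.4 [156 132  91]
top 3 [381. 135.] 699 mean [ 0.674 -0.41   0.071] zmax 0.095 top [ 0.6806 -0.4196  0.0894] rect [ 679. -416.] [66. 66.] 85.8 [72 69 60]
top 4 [204. 248.] 21435 mean [0.426 0.041 0.447] zmax 0.662 top [0.2744 0.0267 0.6529] rect [467. 126.] [470. 603.] 5.0 [89 84 60]
top 9 [341. 168.] 258 mean [ 0.593 -0.308  0.015] zmax 0.019 top [ 0.5935 -0.3079  0.0155] rect [ 594. -307.] [69. 69.] 25.5 [159 121  70]
top 11 [383. 170.] 274 mean [ 0.583 -0.431  0.015] zmax 0.02 top [ 0.5833 -0.4317  0.0154] rect [ 583. -432.] [73. 67.] 89.2 [158 119  70]
top 20 [325. 218.] 273 mean [ 0.445 -0.252  0.015] zmax 0.02 top [ 0.4442 -0.2523  0.0158] rect [ 445. -252.] [70. 70.] 25.1 [160 121  71]
top 21 [271. 226.] 133 mean [ 0.425 -0.093  0.045] zmax 0.054 top [ 0.4259 -0.0935  0.0499] rect [426. -94.] [99.  8.] 3.0 [153 153 146]
top 22 [362
[... 1832 characters left out ...]
.331 0.039] zmax 0.064 top [0.588  0.34   0.0586] rect [594. 329.] [185. 221.] 5.0 [46 45 44]
side 12 [265. 235.] 399 mean [0.41  0.023 0.02 ] zmax 0.027 top [0.394  0.0202 0.0226] rect [435.  25.] [159.  27.] 7.0 [46 43 42]
side 15 [229. 252.] 504 mean [0.413 0.137 0.049] zmax 0.066 top [0.419  0.1328 0.0617] rect [419. 133.] [48. 47.] 13.4 [120 113  98]
side 18 [147. 319.] 839 mean [0.403 0.363 0.039] zmax 0.107 top [0.3765 0.3689 0.1016] rect [409. 362.] [49. 86.] 76.7 [86 84 81]
side 19 [238. 334.] 529 mean [0.254 0.245 0.037] zmax 0.055 top [0.2557 0.2444 0.05  ] rect [255. 242.] [ 12. 100.] 8.0 [123  30  28]
[0.42559184 0.04221175 0.19806328] [ 0.38 -0.14 -0.49  1.98 -0.06  1.28 -1.66]
```

View pics/s2.png

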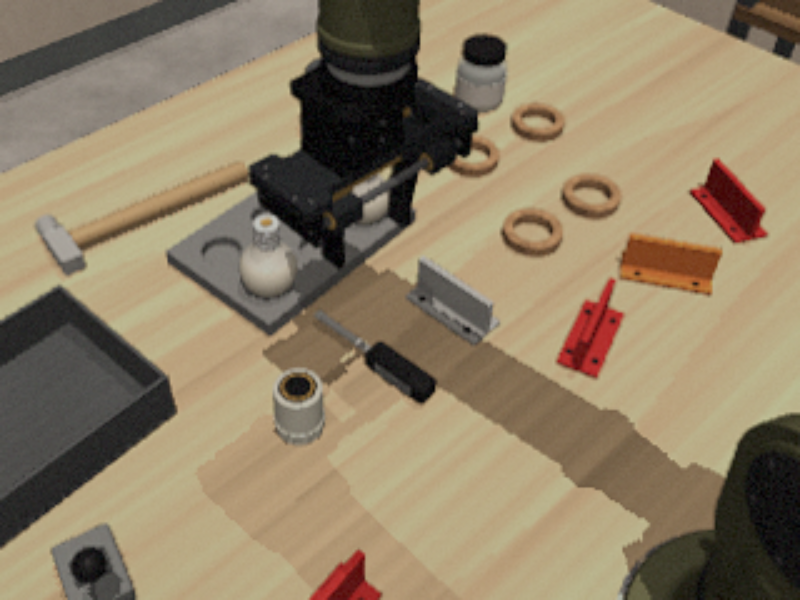

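Three bulbs have left their rings: one is visible at (265,265) in its pocket, another at (372,200) behind the gripper. The bracket is at (450,300), the screwdriver at (385,360) and the lampholder at (299,405), all unchanged. Next is the bracket.

Emit:
{"op": "step_arm", "data": {
  "targets": [
    [0,-2.5,-1,0,0,1.5,0.8],
    [0,-3.2,-1,0,0,1.8,0.8],
    [0,-3.2,-1,0,0,0,0.8],
    [0,-3.2,-1,0,0,0,0.8],
    [0,-1.35,-2,0,0,0,0.8]
  ]
}}

```text
time: 21.97
position: [0.4312, -0.0971, 0.1395]
tool_rot: [3.137, 0.083, 0.007]
ft_force: [0.2, 0.2, 0.3]
grip_width: 0.805
grip_force: 0.0
```

Emit:
{"op": "step_arm", "data": {
  "targets": [
    [0,0,-2.5,0,0,0,0.8],
    [0,0,-2.5,0,0,0,0.8],
    [0,0,-1,0,0,0,0.8],
    [0,0,0,0,0,0,0.8],
    [0,0,0,0,0,0,0.8]
  ]
}}

```text
time: 22.38
position: [0.4299, -0.0919, 0.0784]
tool_rot: [-3.14, -0.091, 0.0]
ft_force: [0.6, -0.0, -0.3]
grip_width: 0.799
grip_force: 0.0
```

Emit:
{"op": "step_arm", "data": {
  "targets": [
    [0,0,0,0,0,0,0.8],
    [0,0,0,0,0,0,0.8],
    [0,0,0,0,0,0,0.8],
    [0,0,0,0,0,0,0.8],
    [0,0,0,0,0,0,0.8]
  ]
}}

```text
time: 22.8
position: [0.4298, -0.0922, 0.0787]
tool_rot: [3.14, 0.09, 0.002]
ft_force: [0.6, 0.1, -0.3]
grip_width: 0.8
grip_force: 0.0
```

Emit:
{"op": "step_arm", "data": {
  "targets": [
    [-0.3,0,-2,0,0,0,0.8],
    [0,0,-2,0,0,0,0.8],
    [0,0,-1.4,0,0,0,0.8],
    [0,0,-0.6,0,0,0,0.8],
    [0,0,0,0,0,0,0.8]
  ]
}}

```text
time: 23.22
position: [0.4253, -0.0919, 0.017]
tool_rot: [-3.139, -0.09, 0.004]
ft_force: [-0.2, -1.1, 0.1]
grip_width: 0.797
grip_force: 0.0
```

Emit:
{"op": "step_arm", "data": {
  "targets": [
    [0,0,0,0,0,0,0.5],
    [0,0,0,0,0,0,0.2],
    [0,0,0,0,0,0,0],
    [0,0,0,0,0,0,0],
    [0,0,0,0,0,0,0]
  ],
  "force": 35
}}

```text
time: 23.63
position: [0.4269, -0.0923, 0.0187]
tool_rot: [3.14, 0.09, 0.002]
ft_force: [-0.2, -0.5, -0.4]
grip_width: 0.51
grip_force: 0.0
```

Emit:
{"op": "step_arm", "data": {
  "targets": [
    [0,0,0,0,0,0,0],
    [0,0,0,0,0,0,0],
    [0,0,0,0,0,0,0],
    [0,0,0,0,0,0,0],
    [0,0,0,0,0,0,0]
  ]
}}

```text
time: 24.05
position: [0.4264, -0.0922, 0.0181]
tool_rot: [3.14, 0.09, -0.0]
ft_force: [-0.8, -3.6, 1.9]
grip_width: 0.125
grip_force: 1.9
```

Emit:
{"op": "step_arm", "data": {
  "targets": [
    [0,0,0,0,0,0,0],
    [0,0,0,0,0,0,0],
    [0,0,0,0,0,0,0],
    [0,0,0,0,0,0,0],
    [0,0,0,0,0,0,0]
  ]
}}

```text
time: 24.47
position: [0.4264, -0.0923, 0.0181]
tool_rot: [3.14, 0.09, 0.0]
ft_force: [1.0, -1.8, 0.0]
grip_width: 0.089
grip_force: 35.0
```

Emit:
{"op": "step_arm", "data": {
  "targets": [
    [0,0,1.5,0,0,0,0],
    [0,0,3,0,0,0,0],
    [0,0,3,0,0,0,0],
    [0,0,3,0,0,0,0],
    [0,0,2.5,0,0,0,0]
  ]
}}

```text
time: 24.88
position: [0.4263, -0.0917, 0.1496]
tool_rot: [-3.14, -0.091, -0.0]
ft_force: [0.7, 0.2, -1.5]
grip_width: 0.086
grip_force: 35.0
```

Emit:
{"op": "step_arm", "data": {
  "targets": [
    [1.1,2.75,0,0,0,0.5,0],
    [1.1,2.75,0,0,0,0.5,0],
    [1.1,2.75,0,0,0,0.5,0],
    [1.1,2.75,0,0,0,0.5,0],
    [1.1,2.75,0,0,0,0,0]
  ]
}}

```text
time: 25.3
position: [0.4811, 0.0469, 0.1477]
tool_rot: [-3.138, -0.145, 0.002]
ft_force: [0.4, -0.2, -2.3]
grip_width: 0.092
grip_force: 35.0
```

Emit:
{"op": "step_arm", "data": {
  "targets": [
    [1.1,2.75,0,0,0,0,0],
    [1.1,2.75,0,0,0,0,0],
    [1.1,2.75,0,0,0,0,0],
    [1.1,2.75,0,0,0,0,0],
    [1.1,2.75,0,0,0,0,0]
  ]
}}

```text
time: 25.72
position: [0.5361, 0.1842, 0.1473]
tool_rot: [3.138, 0.145, -0.003]
ft_force: [-0.4, -0.7, -2.0]
grip_width: 0.087
grip_force: 35.0
```

Emit:
{"op": "step_arm", "data": {
  "targets": [
    [1.1,2.75,0,0,0,0,0],
    [1.1,2.75,0,0,0,0,0],
    [1.0,2.75,0,0,0,0,0],
    [0,0,0,0,0,0,0],
    [0,0,-2,0,0,0,0]
  ]
}}

```text
time: 26.13
position: [0.5696, 0.2699, 0.1307]
tool_rot: [-3.134, -0.151, -0.007]
ft_force: [0.7, 0.0, -2.2]
grip_width: 0.091
grip_force: 35.0
```

Emit:
{"op": "step_arm", "data": {
  "targets": [
    [0,0,-2,0,0,0,0],
    [0,0,-2,0,0,0,0],
    [0,0,0,0,0,0,0],
    [0,0,0,0,0,0,0],
    [0,0,0,0,0,0,0]
  ]
}}

```text
time: 26.55
position: [0.5687, 0.2657, 0.0889]
tool_rot: [-3.138, -0.145, -0.001]
ft_force: [0.2, -0.8, -2.1]
grip_width: 0.085
grip_force: 35.0
```

Down to TCP 0.024, open a little, and back up.

Emit:
{"op": "step_arm", "data": {
  "targets": [
    [0,0,-2,0,0,0,0],
    [0,0,-2,0,0,0,0],
    [0,0,-1.5,0,0,0,0],
    [0,0,-0.6,0,0,0,0],
    [0,0,-0.3,0,0,0,0]
  ]
}}

```text
time: 26.97
position: [0.5686, 0.2654, 0.0243]
tool_rot: [-3.138, -0.145, -0.0]
ft_force: [-0.3, -0.6, -1.7]
grip_width: 0.09
grip_force: 35.0
```

Emit:
{"op": "step_arm", "data": {
  "targets": [
    [0,0,0,0,0,0,0.1],
    [0,0,0,0,0,0,0.2],
    [0,0,0,0,0,0,0.3],
    [0,0,0,0,0,0,0.3],
    [0,0,0,0,0,0,0.3]
  ]
}}

```text
time: 27.38
position: [0.5691, 0.2657, 0.0252]
tool_rot: [-3.138, -0.145, -0.003]
ft_force: [0.2, 0.5, 1.0]
grip_width: 0.275
grip_force: 0.0
```

Emit:
{"op": "step_arm", "data": {
  "targets": [
    [0,0,0,0,0,0,0.3],
    [0,0,2,0,0,0,0.3],
    [0,0,4,0,0,0,0.3],
    [0,0,4,0,0,0,0.3],
    [0,0,2,0,0,0,0.3]
  ]
}}

```text
time: 27.8
position: [0.5702, 0.2668, 0.1493]
tool_rot: [-3.136, -0.145, -0.009]
ft_force: [2.4, 0.8, 0.0]
grip_width: 0.302
grip_force: 0.0
```

Run:
```python
from h import *; from m import blobs
im,d=grab("side"); blobs("side",im,d)
st=ctrl.get_state(); print(st["position"],st["tool_rot"],st["joint_positions"].round(2),st["grip_width"])
```

```text
side 1 [146. 100.] 27193 mean [0.488 0.242 0.418] zmax 0.625 top [0.2998 0.114  0.6131] rect [530. 223.] [488. 580.] 80.6 [51 49 37]
side 3 [302. 118.] 526 mean [ 0.671 -0.404  0.06 ] zmax 0.094 top [ 0.6814 -0.4158  0.0898] rect [ 681. -415.] [66. 69.] 83.8 [95 90 82]
side 4 [231. 173.] 4384 mean [ 0.638 -0.057  0.041] zmax 0.111 top [ 0.6135 -0.0547  0.1028] rect [652. -95.] [225. 415.] 20.3 [118 114 107]
side 5 [325. 137.] 154 mean [ 0.582 -0.428  0.016] zmax 0.02 top [ 0.5829 -0.4277  0.0161] rect [ 583. -430.] [69. 73.] 41.4 [158 123  88]
side 6 [298. 151.] 174 mean [ 0.592 -0.305  0.016] zmax 0.019 top [ 0.5931 -0.3049  0.0164] rect [ 593. -306.] [71. 69.] 60.2 [160 126  90]
side 7 [403. 168.] 331 mean [ 0.307 -0.459  0.034] zmax 0.053 top [ 0.3086 -0.4614  0.0492] rect [ 309. -462.] [ 12. 100.] 63.3 [95 25 23]
side 8 [346. 167.] 205 mean [ 0.437 -0.357  0.016] zmax 0.02 top [ 0.4378 -0.3574  0.0161] rect [ 439. -358.] [69. 72.] 4.8 [160 125  89]
side 10 [322. 181.] 215 mean [ 0.444 -0.249  0.015] zmax 0.02 top [ 0.4448 -0.2501  0.0157] rect [ 444. -250.] [69. 74.] 43.7 [158 12
[... 253 characters left out ...]
-170.] [ 8. 99.] 19.8 [127  34  31]
side 15 [265. 235.] 400 mean [0.41  0.023 0.019] zmax 0.027 top [0.3934 0.0199 0.0227] rect [435.  25.] [160.  27.] 7.7 [43 40 39]
side 16 [229. 252.] 504 mean [0.413 0.137 0.049] zmax 0.065 top [0.4189 0.1327 0.0618] rect [419. 133.] [49. 48.] 25.2 [128 122 107]
side 17 [147. 319.] 836 mean [0.403 0.363 0.039] zmax 0.106 top [0.3765 0.3689 0.1018] rect [408. 362.] [49. 87.] 77.3 [85 83 79]
side 18 [238. 334.] 518 mean [0.254 0.245 0.038] zmax 0.053 top [0.2555 0.2449 0.0498] rect [263. 243.] [ 23. 100.] 9.5 [124  30  28]
[0.57182781 0.26766252 0.15248184] [-3.13439267 -0.14502208 -0.01702919] [ 0.01  0.38 -0.61  1.58  0.23  1.24 -2.12] 0.29906105828757834
```

Emit:
{"op": "step_arm", "data": {
  "targets": [
    [-2.5,-2.25,0,0,0,0,0.85],
    [-2.5,-2.25,0,0,0,0,0.85],
    [-2.5,-2.25,0,0,0,0,0.85],
    [-2.5,-2.25,0,0,0,0,0.85],
    [-2.5,-2.25,0,0,0,0,0.85]
  ]
}}

```text
time: 28.27
position: [0.442, 0.1519, 0.1437]
tool_rot: [3.138, 0.145, -0.0]
ft_force: [0.2, -0.3, 0.7]
grip_width: 0.595
grip_force: 0.0
```

Emit:
{"op": "step_arm", "data": {
  "targets": [
    [-2.4,-2.25,0,0,0,0,0.85],
    [0,0,-1.5,0,0,0,0.85],
    [0,0,-2.5,0,0,0,0.85],
    [0,0,-1,0,0,0,0.85],
    [0,0,0,0,0,0,0.85]
  ]
}}

```text
time: 28.68
position: [0.4173, 0.1298, 0.092]
tool_rot: [3.138, 0.145, -0.007]
ft_force: [-0.5, 0.6, -0.2]
grip_width: 0.842
grip_force: 0.0
```

Emit:
{"op": "step_arm", "data": {
  "targets": [
    [0,0,0,0,0,0,0.85],
    [0,0,0,0,0,0,0.85],
    [0,0,0,0,0,0,0.85],
    [0,0,0,0,0,0,0.85],
    [0,0,0,0,0,0,0.85]
  ]
}}

```text
time: 29.1
position: [0.4199, 0.1306, 0.0947]
tool_rot: [-3.138, -0.145, -0.001]
ft_force: [0.9, 0.1, 0.4]
grip_width: 0.849
grip_force: 0.0
```

Run:
```python
from h import *
im,d=grab("side"); W=cloud("side",d); k=(np.hypot(W[...,0]-.42,W[...,1]-.13)<.08)&(W[...,2]>.058)&(W[...,2]<.068)
print(k.sum(), np.median(W[k],0), W[k].min(0),W[k].max(0))
save("pics/l.png",cv2.resize(im[150:330,100:340],(800,600)))
```

```text
263 [0.4177964  0.13250496 0.06176355] [0.39646796 0.10756779 0.05805592] [0.44376974 0.15558617 0.06537291]
```

View pics/l.png

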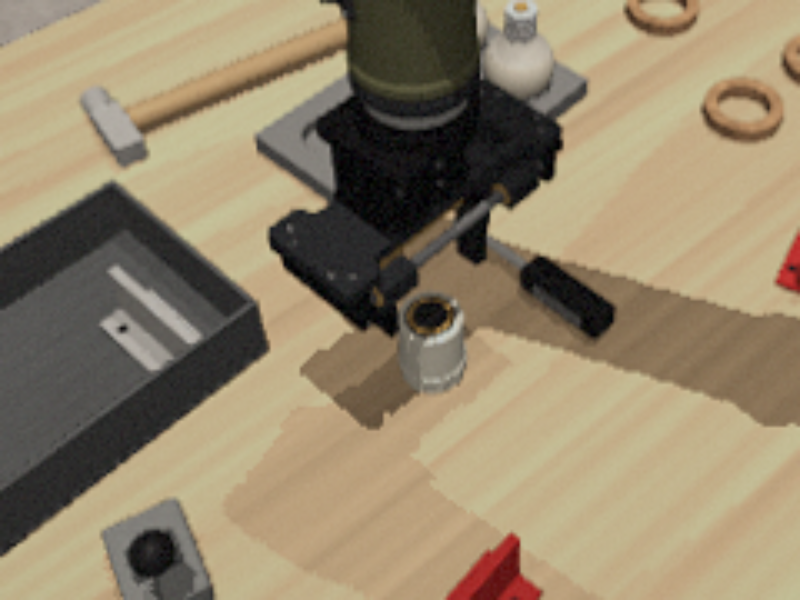

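The bracket lies upright in the bin at (155,320). The gripper straddles the lampholder at (432,340), so I go down.

Emit:
{"op": "step_arm", "data": {
  "targets": [
    [0,0.1,-1.5,0,0,0,0.85],
    [0,0,-2,0,0,0,0.85],
    [0,0,-2,0,0,0,0.85],
    [0,0,-1.4,0,0,0,0.85],
    [0,0,-0.5,0,0,0,0.85]
  ]
}}

```text
time: 29.57
position: [0.4179, 0.131, 0.0183]
tool_rot: [3.138, 0.145, -0.005]
ft_force: [-0.7, -1.0, -0.2]
grip_width: 0.85
grip_force: 0.0
```

Emit:
{"op": "step_arm", "data": {
  "targets": [
    [0,0,0,0,0,0,0.7],
    [0,0,0,0,0,0,0.6],
    [0,0,0,0,0,0,0.5],
    [0,0,0,0,0,0,0.4],
    [0,0,0,0,0,0,0.4]
  ],
  "force": 25
}}

```text
time: 29.98
position: [0.4203, 0.1311, 0.021]
tool_rot: [3.137, 0.145, 0.003]
ft_force: [-0.6, -2.5, 1.2]
grip_width: 0.56
grip_force: 1.0
```

Emit:
{"op": "step_arm", "data": {
  "targets": [
    [0,0,0,0,0,0,0.4],
    [0,0,0,0,0,0,0.4],
    [0,0,0,0,0,0,0.4],
    [0,0,0,0,0,0,0.4],
    [0,0,0,0,0,0,0.4]
  ]
}}

```text
time: 30.4
position: [0.4202, 0.131, 0.021]
tool_rot: [3.137, 0.144, 0.002]
ft_force: [-0.2, -2.5, 6.7]
grip_width: 0.55
grip_force: 25.0
```

Emit:
{"op": "step_arm", "data": {
  "targets": [
    [0,0,1,0,0,0,0.4],
    [0,0,2.5,0,0,0,0.4],
    [0,0,3,0,0,0,0.4],
    [0,0,3,0,0,0,0.4],
    [0,0,2.5,0,0,0,0.4]
  ]
}}

```text
time: 30.82
position: [0.4192, 0.132, 0.1423]
tool_rot: [-3.138, -0.146, -0.001]
ft_force: [1.6, -0.3, -1.8]
grip_width: 0.549
grip_force: 25.0
```

Emit:
{"op": "step_arm", "data": {
  "targets": [
    [1.4,2.7,0,0,0,0,0.4],
    [1.4,2.7,0,0,0,0,0.4],
    [1.4,2.7,0,0,0,0,0.4],
    [1.5,2.7,0,0,0,0,0.4],
    [1.5,2.7,0,0,0,0,0.4]
  ]
}}

```text
time: 31.23
position: [0.4915, 0.2676, 0.1404]
tool_rot: [-3.138, -0.144, 0.0]
ft_force: [-0.1, 0.5, -1.5]
grip_width: 0.545
grip_force: 25.0
```

Emit:
{"op": "step_arm", "data": {
  "targets": [
    [1.5,2.7,0,0,0,0,0.4],
    [1.5,2.7,0,0,0,0,0.4],
    [1.4,2.7,0,0,0,0,0.4],
    [1.4,2.7,0,0,0,0,0.4],
    [0,0,0,0,0,0,0.4]
  ]
}}

```text
time: 31.65
position: [0.549, 0.3805, 0.1393]
tool_rot: [-3.132, -0.152, 0.003]
ft_force: [-0.6, 0.7, -1.8]
grip_width: 0.549
grip_force: 25.0
```

Emit:
{"op": "step_arm", "data": {
  "targets": [
    [0,0,-1.5,0,0,0,0.4],
    [0,0,-2.5,0,0,0,0.4],
    [0,0,-2.5,0,0,0,0.4],
    [0,0,-2,0,0,0,0.4],
    [0,0,0,0,0,0,0.4]
  ]
}}

```text
time: 32.07
position: [0.5462, 0.3714, 0.0501]
tool_rot: [3.133, 0.145, -0.013]
ft_force: [-1.2, -1.2, -3.3]
grip_width: 0.546
grip_force: 25.0
```

Emit:
{"op": "step_arm", "data": {
  "targets": [
    [0,0,-1.2,0,0,0,0.4],
    [0,0,-1,0,0,0,0.4],
    [0,0,-0.4,0,0,0,0.4],
    [0,0,-0.2,0,0,0,0.4],
    [0,0,0,0,0,0,0.4]
  ]
}}

```text
time: 32.48
position: [0.5494, 0.3744, 0.0272]
tool_rot: [3.138, 0.145, -0.0]
ft_force: [0.4, -0.2, -1.7]
grip_width: 0.545
grip_force: 25.0
```

Emit:
{"op": "step_arm", "data": {
  "targets": [
    [0,0,0,0,0,0,0.4],
    [0,0,0,0,0,0,0.5],
    [0,0,0,0,0,0,0.6],
    [0,0,0,0,0,0,0.7],
    [0,0,0,0,0,0,0.7]
  ]
}}

```text
time: 32.9
position: [0.5498, 0.3747, 0.0278]
tool_rot: [-3.138, -0.145, -0.002]
ft_force: [0.5, -0.4, 0.3]
grip_width: 0.663
grip_force: 0.0
```

Emit:
{"op": "step_arm", "data": {
  "targets": [
    [0,0,0,0,0,0,0.7],
    [0,0,2,0,0,0,0.7],
    [0,0,4,0,0,0,0.7],
    [0,0,4,0,0,0,0.7],
    [0,0,3,0,0,0,0.7]
  ]
}}

```text
time: 33.32
position: [0.5499, 0.3751, 0.1605]
tool_rot: [-3.137, -0.145, -0.004]
ft_force: [-0.0, 1.0, -0.2]
grip_width: 0.697
grip_force: 0.0
```

Emit:
{"op": "step_arm", "data": {
  "targets": [
    [-1,-2.7,0,0,0,0,0.6],
    [-1,-2.7,0,0,0,0,0.6],
    [-1,-2.7,0,0,0,0,0.6],
    [-1,-2.7,0,0,0,0,0.6],
    [-1,-2.7,0,0,0,0,0.6]
  ]
}}

```text
time: 33.73
position: [0.4988, 0.2382, 0.1572]
tool_rot: [3.138, 0.145, 0.001]
ft_force: [-0.2, -0.1, 0.3]
grip_width: 0.603
grip_force: 0.0
```

Emit:
{"op": "step_arm", "data": {
  "targets": [
    [-1,-2.7,0,0,0,0,0.6],
    [-1,-2.7,0,0,0,0,0.6],
    [-1,-2.7,0,0,0,0,0.6],
    [-1,-2.7,0,0,0,0,0.6],
    [-1,-2.7,0,0,0,0,0.6]
  ]
}}

```text
time: 34.15
position: [0.4489, 0.1032, 0.1574]
tool_rot: [3.138, 0.145, 0.002]
ft_force: [-0.2, 0.0, 0.2]
grip_width: 0.599
grip_force: 0.0
```

Emit:
{"op": "step_arm", "data": {
  "targets": [
    [-1,-2.7,0,0,0,0,0.6],
    [-1,-2.7,0,0,0,0,0.6],
    [-1,-3,0,0,0,0,0.6],
    [0,0,-2,0,0,0,0.6],
    [0,0,-3,0,0,0,0.6]
  ]
}}

```text
time: 34.57
position: [0.4219, 0.0183, 0.1094]
tool_rot: [3.136, 0.138, 0.012]
ft_force: [1.4, -0.3, -1.7]
grip_width: 0.602
grip_force: 0.0
```

Emit:
{"op": "step_arm", "data": {
  "targets": [
    [0,0,-3,0,0,0,0.6],
    [0,0,-1,0,0,0,0.6],
    [0,0,0,0,0,0,0.6],
    [0,0,0,0,0,0,0.6],
    [0,0,0,0,0,0,0.6]
  ]
}}

```text
time: 34.98
position: [0.4208, 0.0206, 0.0687]
tool_rot: [3.138, 0.146, 0.004]
ft_force: [-0.3, 0.5, 0.5]
grip_width: 0.602
grip_force: 0.0
```

Run:
```python
from h import *; from m import blobs
im,d=grab("side"); W=cloud("side",d)
k=(np.hypot(W[...,0]-.42,W[...,1]-.02)<.12)&(W[...,2]>.012)&(W[...,2]<.035)&(im.max(2)<90)
P=W[k]; print(k.sum(),P.mean(0),cv2.minAreaRect(P[:,:2].astype(np.float32)*1000)); print(ctrl.get_state()["position"],ctrl.get_state()["tool_rot"])
save("pics/sd.png",cv2.resize(im[90:330,50:370],(800,600)))
```

```text
313 [0.39662506 0.02260671 0.02117675] ((445.755859375, 30.677017211914062), (183.0761260986328, 32.353065490722656), 11.872766494750977)
[0.42099325 0.02054819 0.06879745] [3.13776936 0.14546387 0.00485999]
```

View pics/sd.png

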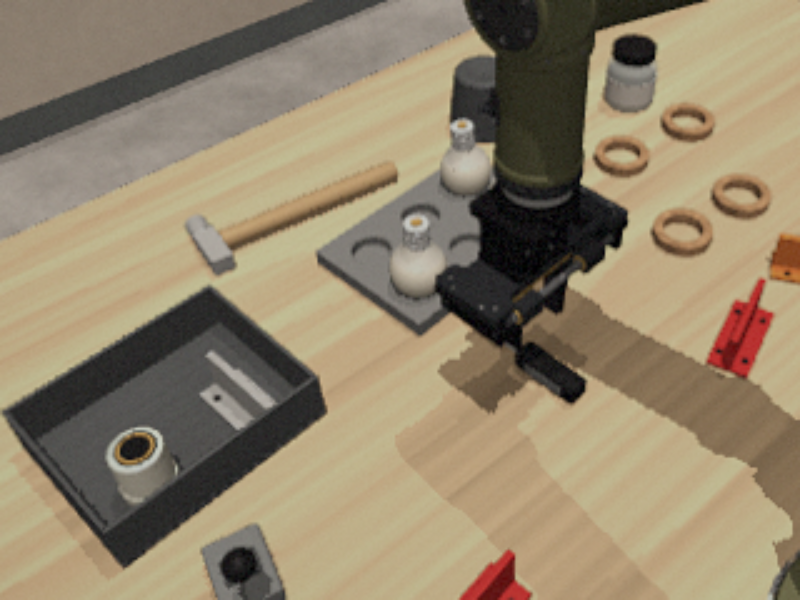

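The lampholder stands in the bin at (140,465), with the bracket at (235,390). The fingers are astride the screwdriver handle at (550,370), so I close on it.

Emit:
{"op": "step_arm", "data": {
  "targets": [
    [-0.2,0,-2,0,0,0,0.6],
    [0,0,-2,0,0,0,0.6],
    [0,0,-1.3,0,0,0,0.6],
    [0,0,-0.8,0,0,0,0.6],
    [0,0,-0.3,0,0,0,0.6]
  ]
}}

```text
time: 35.45
position: [0.4176, 0.0204, 0.003]
tool_rot: [3.138, 0.145, 0.0]
ft_force: [-0.7, -0.5, -0.6]
grip_width: 0.599
grip_force: 0.0
```

Emit:
{"op": "step_arm", "data": {
  "targets": [
    [0,0,0,0,0,0,0.5],
    [0,0,0,0,0,0,0.4],
    [0,0,0,0,0,0,0.3],
    [0,0,0,0,0,0,0.2],
    [0,0,0,0,0,0,0.2]
  ],
  "force": 30
}}

```text
time: 35.87
position: [0.4181, 0.0201, 0.0037]
tool_rot: [3.138, 0.145, 0.002]
ft_force: [1.2, -1.2, 1.5]
grip_width: 0.305
grip_force: 0.4
```

Emit:
{"op": "step_arm", "data": {
  "targets": [
    [0,0,0,0,0,0,0.2],
    [0,0,0,0,0,0,0.2],
    [0,0,0,0,0,0,0.2],
    [0,0,0,0,0,0,0.2],
    [0,0,0,0,0,0,0.2]
  ]
}}

```text
time: 36.28
position: [0.4181, 0.0201, 0.0037]
tool_rot: [3.138, 0.145, 0.002]
ft_force: [-0.2, -0.2, 5.7]
grip_width: 0.295
grip_force: 29.9
```

Emit:
{"op": "step_arm", "data": {
  "targets": [
    [0,0,1.5,0,0,0,0.2],
    [0,0,3,0,0,0,0.2],
    [0,0,4,0,0,0,0.2],
    [0,0,4,0,0,0,0.2],
    [0,0,3,0,0,0,0.2]
  ]
}}

```text
time: 36.7
position: [0.4178, 0.0207, 0.1608]
tool_rot: [3.138, 0.146, 0.003]
ft_force: [1.3, 0.2, -0.6]
grip_width: 0.298
grip_force: 29.9
```

Emit:
{"op": "step_arm", "data": {
  "targets": [
    [1.6,2.15,0,0,0,6,0.2],
    [1.6,2.15,0,0,0,6,0.2],
    [1.6,2.15,0,0,0,6,0.2],
    [1.6,2.15,0,0,0,6,0.2],
    [1.6,2.15,0,0,0,6,0.2]
  ]
}}

```text
time: 37.12
position: [0.4976, 0.1288, 0.1577]
tool_rot: [-2.991, -0.96, 0.001]
ft_force: [0.4, -0.3, -1.2]
grip_width: 0.296
grip_force: 29.9
```

Emit:
{"op": "step_arm", "data": {
  "targets": [
    [1.6,2.15,0,0,0,6,0.2],
    [1.6,2.15,0,0,0,6,0.2],
    [1.6,2.15,0,0,0,6,0.2],
    [1.6,2.15,0,0,0,6,0.2],
    [1.6,2.15,0,0,0,6,0.2]
  ]
}}

```text
time: 37.53
position: [0.5776, 0.2362, 0.1572]
tool_rot: [-2.641, -1.701, 0.002]
ft_force: [-0.0, -0.9, -0.4]
grip_width: 0.293
grip_force: 29.9
```

Emit:
{"op": "step_arm", "data": {
  "targets": [
    [1.6,2.15,0,0,0,6,0.2],
    [1.6,2.15,0,0,0,6,0.2],
    [1.6,2.15,0,0,0,6,0.2],
    [1.5,2.2,0,0,0,6,0.2],
    [0,0,0,0,0,6,0.2]
  ]
}}

```text
time: 37.95
position: [0.6405, 0.3269, 0.1561]
tool_rot: [-2.104, -2.327, -0.003]
ft_force: [-1.5, 0.5, -0.6]
grip_width: 0.299
grip_force: 29.9
```

Emit:
{"op": "step_arm", "data": {
  "targets": [
    [0,0,0,0,0,0,0.2],
    [0,0,0,0,0,0,0.2],
    [0,0,0,0,0,0,0.2],
    [0,0,-2,0,0,0,0.2],
    [0,0,-2,0,0,0,0.2]
  ]
}}

```text
time: 38.37
position: [0.6415, 0.3212, 0.1197]
tool_rot: [2.119, 2.316, 0.005]
ft_force: [0.7, 0.4, -1.9]
grip_width: 0.297
grip_force: 29.9
```

Emit:
{"op": "step_arm", "data": {
  "targets": [
    [0,0,-2,0,0,0,0.2],
    [0,0,-1,0,0,0,0.2],
    [0,0,0,0,0,0,0.2],
    [0,0,0,0,0,0,0.2],
    [0,0,0,0,0,0,0.2]
  ]
}}

```text
time: 38.78
position: [0.6411, 0.3221, 0.0898]
tool_rot: [2.117, 2.32, 0.003]
ft_force: [0.4, 0.3, -2.2]
grip_width: 0.295
grip_force: 29.9
```

Run:
```python
from h import *
im,d=grab("side"); st=ctrl.get_state(); print(st["position"],st["tool_rot"],st["joint_positions"].round(2),st["ft_force"])
save("pics/bin.png",cv2.resize(im[130:310,40:280],(800,600)))
```

```text
[0.64123317 0.32236222 0.09001048] [2.11661287 2.32015708 0.00411168] [ 0.    0.67 -0.76  1.39  0.46  1.26 -0.7 ] [-0.14133741 -0.36051696 -1.15961966]
```

View pics/bin.png

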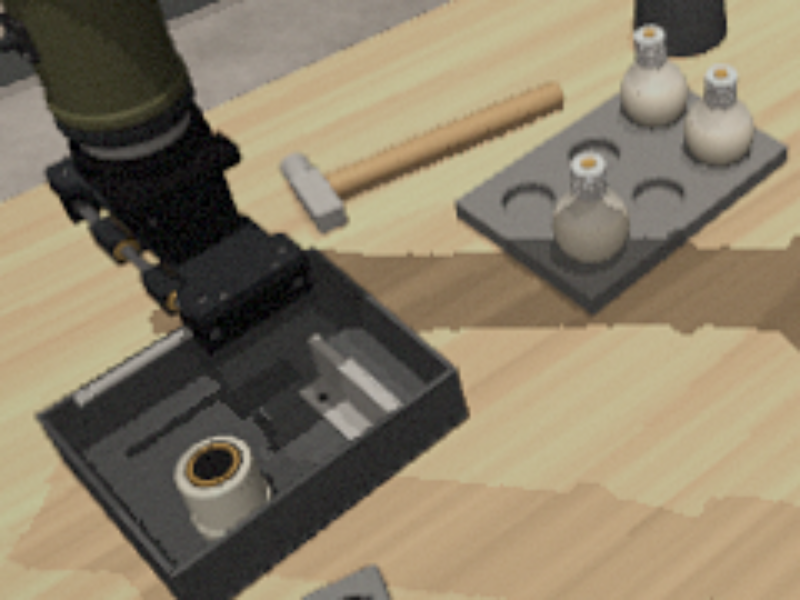

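The side crop shows three bulbs upright in their pockets at (652,90), (718,130) and (590,225). The screwdriver blade is at (130,370), over the free strip of the bin. I'll lower and release.

Emit:
{"op": "step_arm", "data": {
  "targets": [
    [0,0,-2,0,0,0,0.2],
    [0,0,-2,0,0,0,0.2],
    [0,0,-2,0,0,0,0.2],
    [0,0,-1,0,0,0,0.2],
    [0,0,-0.5,0,0,0,0.2]
  ]
}}

```text
time: 39.25
position: [0.64, 0.3214, 0.0121]
tool_rot: [-2.117, -2.321, 0.002]
ft_force: [-0.9, -0.5, -0.8]
grip_width: 0.294
grip_force: 29.9
```

Emit:
{"op": "step_arm", "data": {
  "targets": [
    [0,0,-0.3,0,0,0,0.2],
    [0,0,-0.2,0,0,0,0.2],
    [0,0,0,0,0,0,0.3],
    [0,0,0,0,0,0,0.4],
    [0,0,0,0,0,0,0.4]
  ]
}}

```text
time: 39.67
position: [0.6411, 0.3223, 0.0093]
tool_rot: [2.116, 2.321, 0.003]
ft_force: [0.9, -0.3, 0.5]
grip_width: 0.364
grip_force: 0.0
```

Emit:
{"op": "step_arm", "data": {
  "targets": [
    [0,0,0,0,0,0,0.4],
    [0,0,2,0,0,0,0.4],
    [0,0,4,0,0,0,0.4],
    [0,0,4,0,0,0,0.4],
    [0,0,4,0,0,0,0.4]
  ]
}}

```text
time: 40.08
position: [0.64, 0.3218, 0.1498]
tool_rot: [-2.116, -2.322, 0.0]
ft_force: [1.0, 0.3, -1.0]
grip_width: 0.4
grip_force: 0.0
```

Emit:
{"op": "step_arm", "data": {
  "targets": [
    [-3.1,0.6,0,0,0,-1.8,0.2],
    [-3.1,0.6,0,0,0,-1.8,0],
    [-3.1,0.6,0,0,0,-1.8,0],
    [-3.1,0.6,0,0,0,-1.8,0],
    [-3.1,0.6,0,0,0,-1.8,0]
  ]
}}

```text
time: 40.5
position: [0.4839, 0.3521, 0.1485]
tool_rot: [2.293, 2.146, 0.001]
ft_force: [1.0, -0.7, -0.0]
grip_width: 0.108
grip_force: 0.0
```

Emit:
{"op": "step_arm", "data": {
  "targets": [
    [-3.1,0.5,0,0,0,-1.7,0],
    [-3.1,0.5,0,0,0,-1.7,0],
    [-3,0.5,0,0,0,-1.7,0],
    [-3,0.5,0,0,0,-1.7,0],
    [-3,0.5,0,0,0,-1.7,0]
  ]
}}

```text
time: 40.92
position: [0.3319, 0.3771, 0.1485]
tool_rot: [2.446, 1.971, 0.002]
ft_force: [0.8, 0.9, -0.0]
grip_width: 0.005
grip_force: 0.0
```

Emit:
{"op": "step_arm", "data": {
  "targets": [
    [0,0,0,0,0,0,0],
    [0,0,0,0,0,0,0],
    [0,0,0,0,0,0,0],
    [0,0,0,0,0,0,0],
    [0,0,0,0,0,0,0]
  ]
}}

```text
time: 41.33
position: [0.3346, 0.3765, 0.1481]
tool_rot: [-2.447, -1.97, -0.0]
ft_force: [-0.2, -0.1, -1.0]
grip_width: 0.002
grip_force: 0.0
```

Run:
```python
from h import *
im,d=grab("side"); im2,d2=grab("top"); st=ctrl.get_state(); print(st["position"],st["tool_rot"],st["grip_width"])
save("pics/chk.png",np.hstack([cv2.resize(im[80:380,40:340],(400,400)),cv2.resize(im2[70:310,60:300],(400,400))]))
W=cloud("top",d2)
for c in((.677,-.109),(.598,-.118),(.581,.042)):
    for n,Q in(("top",W),("side",cloud("side",d))):
        k=(np.hypot(Q[...,0]-c[0],Q[...,1]-c[1])<.03)&(Q[...,2]>.1); print(n,c,k.sum(),np.median(Q[k],0).round(4) if k.any() else 0)
```

```text
[0.3341661  0.37660735 0.14797883] [-2.44600484e+00 -1.97048704e+00  4.49646325e-04] 0.0057292167899544045
top (0.677, -0.109) 85 [ 0.6796 -0.1092  0.106 ]
side (0.677, -0.109) 57 [ 0.6779 -0.105   0.1069]
top (0.598, -0.118) 85 [ 0.5948 -0.1175  0.106 ]
side (0.598, -0.118) 66 [ 0.5948 -0.1141  0.1069]
top (0.581, 0.042) 84 [0.5811 0.0374 0.1062]
side (0.581, 0.042) 75 [0.5774 0.0424 0.1049]
```

View pics/chk.png

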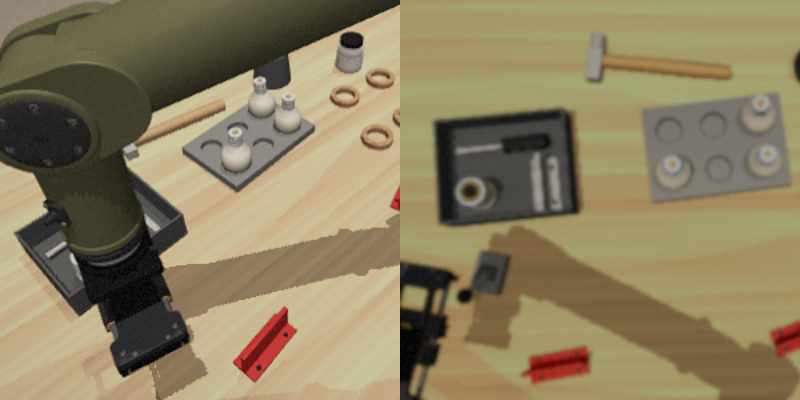

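In the right half, the bin holds the screwdriver at (505,147), the bracket at (548,182) and the lampholder at (475,190). Three bulbs sit in tray pockets with cap heights of 0.106 m. Everything is put away, so now the lever at (465,295).

Emit:
{"op": "step_arm", "data": {
  "targets": [
    [0,0,-2,0,0,0,0],
    [0,0,-2,0,0,0,0],
    [0,0,-2,0,0,0,0],
    [0,0,-0.8,0,0,0,0],
    [0,0,0,0,0,0,0]
  ]
}}

```text
time: 41.85
position: [0.3325, 0.3756, 0.0782]
tool_rot: [-2.445, -1.972, 0.007]
ft_force: [-0.2, -1.1, -0.2]
grip_width: 0.002
grip_force: 0.0
```

Emit:
{"op": "step_arm", "data": {
  "targets": [
    [0.8,-0.17,0,0,0,0,0],
    [0.8,-0.17,0,0,0,0,0],
    [0.8,-0.17,0,0,0,0,0],
    [0.8,-0.17,0,0,0,0,0],
    [0.8,-0.17,0,0,0,0,0]
  ]
}}

```text
time: 42.27
position: [0.3746, 0.3686, 0.0809]
tool_rot: [-2.445, -1.972, -0.002]
ft_force: [-1.8, 0.4, 1.8]
grip_width: 0.008
grip_force: 1.0
```

Emit:
{"op": "step_arm", "data": {
  "targets": [
    [0.8,-0.17,0,0,0,0,0],
    [0.8,-0.17,0,0,0,0,0],
    [0.8,-0.17,0,0,0,0,0],
    [0.8,-0.17,0,0,0,0,0],
    [0.4,-0.1,0,0,0,0,0]
  ]
}}

```text
time: 42.68
position: [0.4111, 0.36, 0.08]
tool_rot: [2.446, 1.971, 0.001]
ft_force: [0.2, 0.6, 0.1]
grip_width: 0.006
grip_force: 0.4
```

Emit:
{"op": "step_arm", "data": {
  "targets": [
    [0.4,-0.1,0,0,0,0,0],
    [0.3,-0.1,0,0,0,0,0],
    [0.2,0,0,0,0,0,0],
    [0,0,0,0,0,0,0],
    [0,0,0,0,0,0,0]
  ]
}}

```text
time: 43.1
position: [0.4184, 0.3584, 0.08]
tool_rot: [2.445, 1.973, -0.0]
ft_force: [-0.3, 0.3, -0.6]
grip_width: 0.007
grip_force: 0.0
```

Emit:
{"op": "step_arm", "data": {
  "targets": [
    [0.2,0,0,0,0,0,0],
    [0.2,-0.1,0,0,0,0,0],
    [0.2,0,0,0,0,0,0],
    [0,0,0,0,0,0,0],
    [0,0,0,0,0,0,0]
  ]
}}

```text
time: 43.52
position: [0.4247, 0.3575, 0.0801]
tool_rot: [2.445, 1.972, 0.0]
ft_force: [-0.8, 0.1, 1.0]
grip_width: 0.009
grip_force: 0.0
```

```bash
cat > k.py <<'E'
from h import *
for n in("side","top"):
    im,d=grab(n); W=cloud(n,d); st=ctrl.get_state()
    s=(W[...,0]-.416)*.976-(W[...,1]-.359)*.217; t=(W[...,0]-.416)*.217+(W[...,1]-.359)*.976
    k=(W[...,2]>.085)&(W[...,2]<.108)&(abs(t)<.016)&(s>.012)&(s<.07)
    P=W[k].astype(float); print(n,k.sum())
    if k.sum()>8: print("s range",s[k].min(),s[k].max(),"z max",P[:,2].max())
print(st["position"],st["ft_force"])
E
python3 k.py
```

```text
side 0
top 2
[0.42464658 0.35759794 0.08022474] [ 0.02406161 -0.15921606  1.03467837]
```

Emit:
{"op": "step_arm", "data": {
  "targets": [
    [0.2,-0.1,0,0,0,0,0],
    [0.1,0,0,0,0,0,0],
    [0.1,0,0,0,0,0,0],
    [0,0,0,0,0,0,0],
    [0,0,0,0,0,0,0]
  ]
}}

```text
time: 44.03
position: [0.4285, 0.3564, 0.08]
tool_rot: [2.445, 1.972, -0.0]
ft_force: [-0.7, -1.0, -0.0]
grip_width: 0.004
grip_force: 0.2
```

Emit:
{"op": "step_arm", "data": {
  "targets": [
    [-1,0.2,0,0,0,0,0],
    [-2,0.4,0,0,0,0,0],
    [-3,0.6,2,0,0,0,0],
    [-3,0.6,2,0,0,0,0],
    [-2.5,0.5,3,0,0,0,0]
  ]
}}

```text
time: 44.45
position: [0.3095, 0.3789, 0.1489]
tool_rot: [-2.443, -1.974, 0.007]
ft_force: [0.2, 0.1, 0.3]
grip_width: 0.004
grip_force: 0.0
```

```bash
python3 k.py
```

```text
side 0
top 69
s range 0.021172357119348142 0.04571164664783097 z max 0.10790525701331798
[0.30971993 0.38394218 0.15430857] [ 0.30646525  0.34284981 -0.19968662]
```

The knob is at about 0.93 rad, too close to the limit, so I'll push a few mm more.

Emit:
{"op": "step_arm", "data": {
  "targets": [
    [0,0,-2,0,0,0,0],
    [0,0,-2.5,0,0,0,0],
    [0,0,-2.5,0,0,0,0],
    [2,-0.4,0,0,0,0,0],
    [2,-0.4,0,0,0,0,0]
  ]
}}

```text
time: 44.97
position: [0.3527, 0.3707, 0.0788]
tool_rot: [2.442, 1.976, -0.004]
ft_force: [-0.0, 0.5, 0.2]
grip_width: 0.001
grip_force: 0.0
```

Emit:
{"op": "step_arm", "data": {
  "targets": [
    [2,-0.4,0,0,0,0,0],
    [2,-0.4,0,0,0,0,0],
    [1.5,-0.3,0,0,0,0,0],
    [1.2,-0.3,0,0,0,0,0],
    [0,0,0,0,0,0,0]
  ]
}}

```text
time: 45.38
position: [0.4243, 0.3561, 0.0805]
tool_rot: [2.45, 1.966, 0.002]
ft_force: [0.2, -0.1, 0.1]
grip_width: 0.004
grip_force: 0.0
```

Emit:
{"op": "step_arm", "data": {
  "targets": [
    [0,0,0,0,0,0,0],
    [0,0,0,0,0,0,0],
    [0,0,0,0,0,0,0],
    [0,0,0,0,0,0,0],
    [0,0,0,0,0,0,0]
  ]
}}

```text
time: 45.8
position: [0.4197, 0.3579, 0.0802]
tool_rot: [2.443, 1.974, 0.0]
ft_force: [0.4, -0.0, -0.6]
grip_width: 0.003
grip_force: 0.0
```

Need to reach x 0.434; go slowly, watching the force.

Emit:
{"op": "step_arm", "data": {
  "targets": [
    [0.4,-0.1,0,0,0,0,0],
    [0.4,-0.1,0,0,0,0,0],
    [0.2,-0.1,0,0,0,0,0],
    [0.2,0,0,0,0,0,0],
    [0,0,0,0,0,0,0]
  ]
}}

```text
time: 46.22
position: [0.4328, 0.3542, 0.0799]
tool_rot: [-2.446, -1.972, 0.001]
ft_force: [-0.5, -0.8, -0.3]
grip_width: 0.003
grip_force: 0.0
```

Emit:
{"op": "step_arm", "data": {
  "targets": [
    [0.1,0,0,0,0,0,0],
    [0.1,0,0,0,0,0,0],
    [0,0,0,0,0,0,0],
    [0,0,0,0,0,0,0],
    [0,0,0,0,0,0,0]
  ]
}}

```text
time: 46.63
position: [0.4338, 0.3545, 0.0799]
tool_rot: [-2.445, -1.973, 0.002]
ft_force: [-2.3, 0.1, -0.1]
grip_width: 0.006
grip_force: 1.3
```

Emit:
{"op": "step_arm", "data": {
  "targets": [
    [0.1,0,0,0,0,0,0],
    [0.1,0,0,0,0,0,0],
    [0,0,0,0,0,0,0],
    [0,0,0,0,0,0,0],
    [0,0,0,0,0,0,0]
  ]
}}

```text
time: 47.05
position: [0.434, 0.3545, 0.0798]
tool_rot: [-2.443, -1.973, 0.006]
ft_force: [-8.2, -1.4, 2.0]
grip_width: 0.009
grip_force: 3.4
```

The rising force shows the end stop is reached. Now I back off and check.

Emit:
{"op": "step_arm", "data": {
  "targets": [
    [-1,0.2,0,0,0,0,0],
    [-2,0.4,0,0,0,0,0],
    [-3,0.6,2,0,0,0,0],
    [-3,0.6,2,0,0,0,0],
    [-2.5,0.5,3,0,0,0,0]
  ]
}}

```text
time: 47.47
position: [0.3189, 0.3773, 0.1493]
tool_rot: [-2.444, -1.974, 0.003]
ft_force: [0.0, 0.2, 1.0]
grip_width: 0.005
grip_force: 0.0
```

Emit:
{"op": "step_arm", "data": {
  "targets": [
    [0,0,0,0,0,0,0],
    [0,0,0,0,0,0,0],
    [0,0,0,0,0,0,0],
    [0,0,0,0,0,0,0],
    [0,0,0,0,0,0,0]
  ]
}}

```text
time: 47.88
position: [0.3221, 0.3766, 0.1491]
tool_rot: [-2.447, -1.97, 0.002]
ft_force: [-0.4, -0.1, -0.0]
grip_width: 0.007
grip_force: 0.0
```

```bash
python3 k.py
python3 - <<'E'
from h import *
im,d=grab("top"); W=cloud("top",d)
for c in((.677,-.109),(.598,-.118),(.581,.042)):
    k=(np.hypot(W[...,0]-c[0],W[...,1]-c[1])<.03)&(W[...,2]>.1); print(np.median(W[k],0).round(4))
save("pics/end.png",cv2.resize(im[60:330,50:410],(800,600)))
E
```

```text
side 0
top 82
s range 0.026596959033415416 0.051281698157401266 z max 0.1076021293886085
[0.32179171 0.37690367 0.14920501] [ 0.34206169 -0.09382958 -0.08583463]
[ 0.6793 -0.1092  0.1058]
[ 0.5949 -0.1175  0.1064]
[0.581  0.0372 0.1064]
```

View pics/end.png

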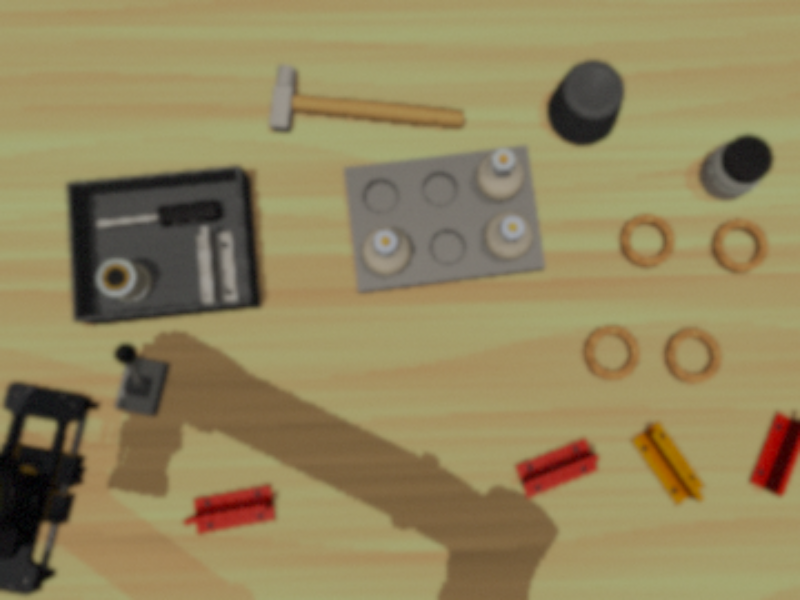

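The final view shows the lever over, with its knob at (126,353), about s = 39 mm or roughly 1.0 rad. The bulbs are seated at (500,175), (508,232) and (386,248). The three parts are in the bin, and the robot is clear of everything.

```bash
python3 -c "
from bench import ctrl
print(ctrl.close_job())"
```

```text
the job is handed in; nothing more can be done
None
```

I handed the job in at about 48 s of robot time: the three bulbs present are seated in tray pockets, the screwdriver, lampholder and bracket are in the bin, and the lever is pushed fully on; the hand-in gave no verdict.

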